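# Weigh up a repair kit: zero the scale, stack the cartons, catch the tube offcuts

## Robot

A 6-joint arm with a two-finger parallel gripper is mounted at the origin on the work surface. World frame = base frame: x ahead of the robot, y to its left, z up, the work surface at z = 0. Lengths are in m, angles in degrees, forces in N, time in s.
With the tool pointing down it reaches from about 0.4 to 0.825 m from the base axis. Payload 7 kg.
Tool frame: the origin (TCP) lies at the very end of the fingers, on their centre line; the grasp point (between the pads) lies 19 mm behind it; x points along the fingers, y is the direction in which the jaws open and shut, and the axes are right-handed (so a half turn about x gives the same grasp; the last joint's range is limited). The gripper opens to 88 mm and grips with 3 to 60 N. Pads are 19 mm wide; open, the fingers measure 130 mm over their backs; the gripper's body (78 mm by 193 mm) begins 47 mm behind the grasp point.
Start: joints at [85.949, 20.546, 0.682, 0, -70.136, -16.507], TCP at [0.237, 0.632, 0.227] pointing down, gripper open.
Joint ranges: [-176.03, 176.03], [-82.01, 121.73], [-58.28, 71.71], [-173.87, 95.51], [-174.79, -0.11], [-173.66, 173.66]. Speed limits (degrees/s): [136.94, 136.94, 172.46, 180, 180, 180].

## Interface

Orientations are given as [roll, pitch, yaw] about the fixed x, y, z axes, in that order (R = Rz(yaw) Ry(pitch) Rx(roll)).
In Python, from plant import monitor, eyes, ticket gives the robot as it stands. The module is installed in compiled form; this text tells all that it offers.
- The arm moves only by the shell command python3 -m crank 'ROWS'. ROWS is JSON, a list of rows, each an object with "linear": the shift along the world's x, y, z in units of 60 mm (1.0 is 60 mm), a list of three; "rot": the turn, a rotation vector about the world's x, y, z in units of 5 degrees (1.0 is 5 degrees), a list of three; "hand": the opening, from 0 (shut) to 1 (fully open). In form: [{"linear": [tx, ty, tz], "rot": [ax, ay, az], "hand": hand}, ...]. A call has 1 to 20 rows; each row shifts and turns the pose as measured when the row begins; what a row does not reach is not made up. A row lasts 1/8 s, in which the tool goes at most 62.5 mm and 10.7 degrees, less where a joint would pass 70% of its speed; a pose out of reach is approached as far as the arm can. A call is refused whole if a number of a shift passes 1 or a number of a turn 1, either way. A call with a gripper value outside its range is refused whole. The fingers move at their own pace and stop on an object; the grip force is fixed at half the most. Time passes only in rows, so rows that do not move let the fingers close. It gives the time, the measured TCP pose, the force and the opening at its end, in the units of the state.
- monitor.get_obs(): the state, without advancing time (a new reading comes with each control period).
- eyes.snapshot(name): name is "scene" or "top" or "wrist"; returns a dict with "image" (480x640x3 uint8, red, green, blue), "depth" (480x640 float32, m along the optical axis (not along the pixel's ray), 0 where there is no reading), "K" (3x3 intrinsics, pixels), "k1" (the pictures are not rectified: a ray, as slopes to the right and down, at radius r is drawn at 1 + k1 r^2 times it, then the intrinsics apply), "camera_from_world" (4x4, takes a point from world to camera coordinates); the wrist camera has in their place "hand_eye" (4x4, takes a point from camera to tool coordinates, whose origin is the TCP and whose axes are the tool frame's). Camera axes: x right, y up, looking along -z (the intrinsics and any distortion apply to the point x, -y, -z); pixel columns grow to the right and rows downward; lengths in m; the calibration is good to about 2 mm. A picture is of the moment at which its call begins: read the wrist's pose just before it.
- ticket.close_job(): hands the job in, once; it reports no verdict.
The state is a dict: "clock": time; "joint_pos": joint angles; "qvel": joint speeds; "tau": joint torques, N m; "tool_pos": TCP position; "orientation": TCP orientation; "force": force on the tool from outside, world axes, zero at the start; "moment": the same for the moment, N m; "opening": finger opening in m.
Only numpy, scipy, OpenCV 4.12 (cv2) and the standard library are available. Lean on these libraries where they do the work, as an engineer would, in place of code of your own. Each camera call takes 0.05 s, during which the arm holds its last target.

## Task

Make up a repair kit on the bench scale. First, while the scale is still empty, turn its tare knob until the pointer is on the red zero mark; then stack all the cartons squarely into one upright column on the scale's steel platform, and hold the green pan under the lip of the chute, pushing the yellow paddle back with the pan's front wall so that the gate drops and every tube piece slides into the pan, and stand the pan flat on the platform beside the column. The pieces are hot: let none fall on the bench and do not touch them with the fingers; leave the knob on zero and the mug, grease tin and brush where they are.

Things in the scene. Friction and masses are not known exactly. Their poses are not given: they have to be found in the camera images.
- chute: fixed blue chute, 30 degree slope 220 mm long, channel 44 mm wide, walls 26 mm. Origin on the bench straight below the middle of its lip; x points away from the lip up the slope (the lip's -x side is roughly towards the robot), z up. Its foot stands at x = 100 to 250 mm; before that the bench is free. The pieces lie in single file behind the gate.
- lip (a point): middle of the chute's lower edge, 180 mm above the bench; axes as the chute's. Pieces come off it towards -x at up to 0.8 m/s and fall into the pan's bowl if its front wall is 50 mm or so behind the lip.
- gate (a joint): angle of the yellow gate and paddle, one sprung rocker: 0 = shut (gate 15 mm above the chute floor at the lip), from 0.25 rad on fully open, 0.35 the stop. Its level pivot is 75 mm behind the lip (chute x = +75 mm) at lip height. Pushing the paddle towards the chute's +x opens it (5 to 8 N); it springs shut when let go.
- paddle (a point): point on the front face of the yellow paddle, a plate 70 mm wide that hangs from 155 down to 55 mm above the bench; mid-width, 100 mm above the bench. Shut, the face is upright at chute x = +27 mm; a pan rim 105 to 125 mm above the bench must push it to chute x = about +53 mm to open the gate to 0.3 rad.
- piece1: length of rectangular aluminium tube, 45 (x) x 36 (y) x 28 (z) mm, about 45 g, still hot from the saw; origin at the centre of its -z face, 14 mm from its middle, x along the tube.
- piece2: length of rectangular aluminium tube, 45 (x) x 36 (y) x 28 (z) mm, about 45 g, still hot from the saw; origin at the centre of its -z face, 14 mm from its middle, x along the tube.
- piece3: length of rectangular aluminium tube, 45 (x) x 36 (y) x 28 (z) mm, about 45 g, still hot from the saw; origin at the centre of its -z face, 14 mm from its middle, x along the tube.
- piece4: length of rectangular aluminium tube, 45 (x) x 36 (y) x 28 (z) mm, about 45 g, still hot from the saw; origin at the centre of its -z face, 14 mm from its middle, x along the tube. May be absent (None).
- pan: open green pan, outside 170 (x) x 150 (y) x 95 (z) mm, its -x wall 115 mm tall, walls 4 mm, floor with a 16 mm high ridge along x that spreads the pieces, 0.22 kg empty; origin at the centre of the bowl's flat underside. A black handle, 22 mm wide (y), 24 mm tall, sticks out from x = -85 to -193 mm, its middle 55 mm above the underside. Its front wall is at x = +85 mm.
- pan_grip (a point): grip point in the pan's handle, 140 mm behind the bowl's centre (-x), 55 mm above the underside; axes as the pan's.
- scale: fixed bench scale; steel platform 240 (x) x 300 (y) mm, its top 47 mm above the bench; beside it, at y = +151 to +277 mm, a grey console 140 (x) x 126 mm, 50 mm high, that carries the white tare dial and its knob. Origin on the bench under the platform's centre.
- platform (a point): centre of the top of the steel platform, 47 mm above the bench; axes as the scale's.
- tare (a joint): angle of the tare knob, rad: 0 when its red pointer is on the bold red zero mark (on the dial's -x side); grows anticlockwise seen from above; turns from -0.4 to 2.8 and stays where it is left.
- tare_grip (a point): on the knob's upright axis, at scale x = 0, y = +214 mm, 88 mm above the bench, in the black bar grip: 56 mm long, 14 mm thick, from 62 to 94 mm above the bench, standing on a 60 mm disc. Its x axis turns with the knob and runs along the bar; the pointer is at its -x end.
- carton1: closed carton 95 (x) x 62 (y) x 40 (z) mm, about 0.25 kg, brown card with a white and red band around its middle; origin at the centre of its underside. May be absent (None).
- carton2: closed carton 95 (x) x 62 (y) x 40 (z) mm, about 0.25 kg, brown card with a white and red band around its middle; origin at the centre of its underside. May be absent (None).
- carton3: closed carton 95 (x) x 62 (y) x 40 (z) mm, about 0.25 kg, brown card with a white and red band around its middle; origin at the centre of its underside. May be absent (None).
- tin: grease tin with a blue label, 72 mm wide, 62 mm tall, origin under its centre; to be left alone.
- mug: white mug, 76 mm wide, 80 mm tall, origin under its centre; to be left alone.
- brush: brush lying flat, 200 mm long; to be left alone.

How it is judged:
By the outcome, as a careful person would: the job done as asked, in the order asked, and still so for the second after the job is handed in, with the robot touching nothing.
Of carton1, carton2, carton3, piece4 only 3 to 4 are there at a start; the rules pass over those that are not, and their reading is None.
At some moment in a run one of pan may be knocked a few centimetres aside while the robot is not near it.
It also fails if it takes over 210 s, if anything falls off the work surface, if the arm or the gripper's body presses on something with over 40 N, if the wrist force passes 120 N, or if a joint passes its speed limit or range.

## Working session

There is one attempt and no reset: what is moved stays moved. The work goes in short steps, Python scripts to look and compute and a shell command to move; the robot and the scene stay as the last step left them, time stands still between calls to the robot, and variables do not carry over. Pictures are saved under pics/ and viewed, and the job is handed in when it is done.

```bash
mkdir -p pics; ls; cat > h.py <<'E'
import numpy as np, cv2
from plant import monitor, eyes
from scipy.spatial.transform import Rotation as R
def shot(n):
    o=monitor.get_obs(); s=eyes.snapshot(n)
    if n=="wrist":
        T=np.eye(4);T[:3,:3]=R.from_euler('xyz',o['orientation'],degrees=True).as_matrix();T[:3,3]=o['tool_pos']
        s['wfc']=T@np.array(s['hand_eye'])
    else: s['wfc']=np.linalg.inv(np.array(s['camera_from_world']))
    return s
def save(s,f): cv2.imwrite('pics/'+f,s['image'][:,:,::-1])
def ray(s,u,v):
    K=np.array(s['K']);k1=float(s['k1'])
    x=(u-K[0,2])/K[0,0];y=(v-K[1,2])/K[1,1]
    rd=np.hypot(x,y);r=rd
    for _ in range(20): r=rd/(1+k1*r*r)
    f=r/rd if rd>0 else 1
    d=np.array([x*f,-y*f,-1.]);W=s['wfc']
    return W[:3,3],W[:3,:3]@d
def onz(s,u,v,z):
    o,d=ray(s,u,v);t=(z-o[2])/d[2];return o+t*d
def dep(s,u,v):
    o,d=ray(s,u,v);return o+d*s['depth'][int(round(v)),int(round(u))]
def proj(s,p):
    W=np.linalg.inv(s['wfc']);c=W[:3,:3]@np.array(p)+W[:3,3]
    x=c[0]/-c[2];y=-c[1]/-c[2];f=1+float(s['k1'])*(x*x+y*y)
    K=np.array(s['K']);return np.array([K[0,0]*x*f+K[0,2],K[1,1]*y*f+K[1,2]])
def cloud(s):
    K=np.array(s['K']);v,u=np.mgrid[0:480,0:640]
    pts=cv2.undistortPoints(np.stack([u.ravel(),v.ravel()],1).astype(np.float64)[:,None],K,np.array([float(s['k1']),0,0,0,0.]))[:,0]
    d=s['depth'].ravel();c=np.stack([pts[:,0]*d,-pts[:,1]*d,-d],1)
    W=s['wfc'];return (c@W[:3,:3].T+W[:3,3]).reshape(480,640,3), s['depth']>0
E
python3 - <<'E'
from h import *
print(monitor.get_obs())
for n in ['scene','top','wrist']:
    s=shot(n); save(s,n+'0.png'); print(n,s['K'],s['k1'],s['wfc'].round(3), (s['depth']>0).mean())
E
```

```text
pics
{'clock': 0.0, 'joint_pos': array([ 8.59496970e+01,  2.05894622e+01,  6.32921356e-01, -1.98755603e-02,
       -7.01367460e+01, -1.65066950e+01]), 'qvel': array([-0.0273966 ,  0.07551259, -0.02199364,  0.0117992 , -0.0330361 ,
        0.08568463]), 'tau': array([-7.25881928e-04, -5.82723427e+01,  2.93059802e+01,  6.99738532e+00,
        6.89040593e-03, -1.66713940e-04]), 'tool_pos': array([0.23687494, 0.63153408, 0.22563926]), 'orientation': array([  95.18230215,   89.90485978, -105.38146431]), 'force': array([0.37316935, 1.00856718, 1.3965117 ]), 'moment': array([ 0.0096948 , -0.02595196,  0.00307503]), 'opening': 0.0873958061684839}
scene [[473.22693313   0.         319.07925543]
 [  0.         473.22693313 237.75608396]
 [  0.           0.           1.        ]] -0.12546581498438505 [[ 0.667 -0.512  0.541  1.315]
 [ 0.745  0.467 -0.477 -0.712]
 [-0.009  0.721  0.693  1.17 ]
 [ 0.     0.     0.     1.   ]] 0.9958170572916667
top [[451.74577967   0.         319.86771674]
 [  0.         451.74577967 249.13047245]
 [  0.           0.           1.        ]] 0.009683972816535918 [[-5.000e-03  9.980e-01 -6.300e-02  4.660e-01]
 [-1.000e+00 -5.000e-03 -0.000e+00 -4.000e-03]
 [-1.000e-03  6.300e-02  9.980e-01  1.486e+00]
 [ 0.000e+00  0.000e+00  0.000e+00  1.000e+00]] 0.9961393229166666
wrist [[401.94197722   0.         325.15049022]
 [  0.         401.94197722 248.78231049]
 [  0.           0.           1.        ]] -0.020404792170655776 [[-0.351  0.902  0.253  0.305]
 [-0.937 -0.338 -0.093  0.606]
 [ 0.002 -0.27   0.963  0.384]
 [ 0.     0.     0.     1.   ]] 0.9958203125
```

View pics/scene0.png

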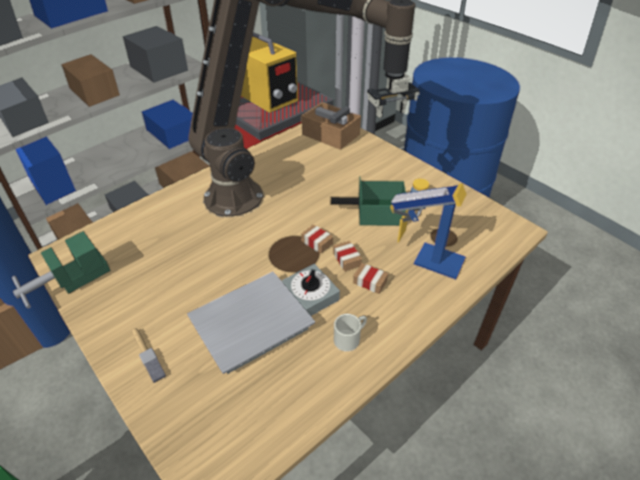

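View pics/top0.png

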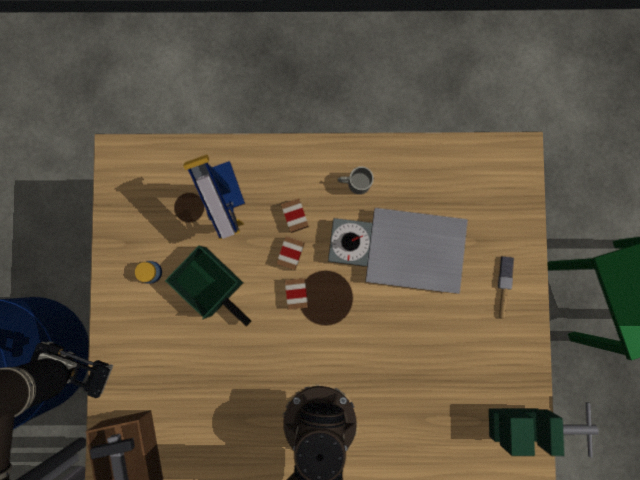

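View pics/wrist0.png

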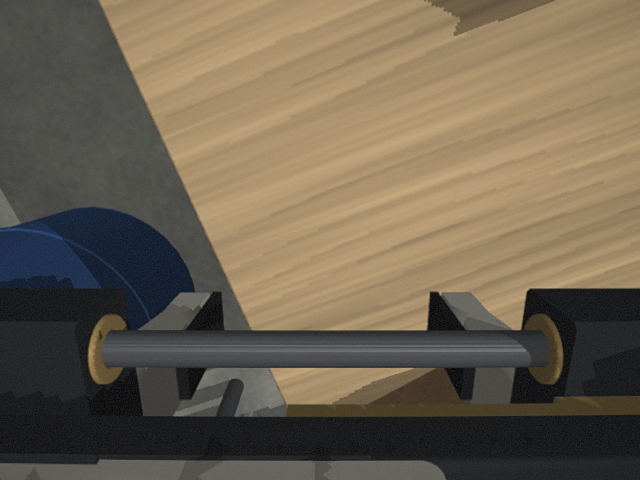

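The top view shows three cartons at (294,214), (290,253) and (295,293), the pan at (205,282), the chute lip near (227,235), the knob at (351,241) and the platform at (417,250). Now I'll measure.

```bash
python3 - <<'E'
from h import *
s=shot('top'); im=s['image']
crop=im[140:340,130:480]; cv2.imwrite('pics/topz.png',cv2.resize(crop[:, :],None,fx=2.2,fy=2.2,interpolation=cv2.INTER_CUBIC)[:,:,::-1])
P,ok=cloud(s)
hsv=cv2.cvtColor(im,cv2.COLOR_RGB2HSV)
# red
red=((hsv[...,0]<8)|(hsv[...,0]>172))&(hsv[...,1]>150)&(hsv[...,2]>90)
n,l,st,c=cv2.connectedComponentsWithStats(red.astype(np.uint8))
for i in range(1,n):
    if st[i,4]>6: print('red',st[i],c[i].round(1),np.median(P[l==i],0).round(3))
# heights
box=(P[...,2]>0.02)&(P[...,0]>0.15)&(P[...,0]<0.9)&(abs(P[...,1])<0.75)
n,l,st,c=cv2.connectedComponentsWithStats(box.astype(np.uint8))
for i in range(1,n):
    if st[i,4]>60:
        Q=P[l==i]; z=np.percentile(Q[:,2],90)
        top=(Q[:,2]>z-0.012)
        r=cv2.minAreaRect(Q[top][:,:2].astype(np.float32)*1000)
        print(st[i,:4],c[i].round(0),'z',z.round(3),Q[:,2].max().round(3),np.round(r[0],0),np.round(r[1],0),round(r[2],1))
E
```

```text
red [284 208  21  13 156] [294.1 214.4] [0.669 0.08  0.04 ]
red [280 246  21  14 165] [290.  252.6] [0.545 0.093 0.04 ]
red [286 289  20  10 161] [295.5 293.4] [0.417 0.074 0.04 ]
[183 155  61  85] [213. 196.] z 0.297 1.486 [613. 186.] [473.  78.] 42.8
[337 167  36  28] [357. 180.] z 0.081 1.486 [651. -55.] [ 89. 374.] 61.2
[281 199  27  34] [294. 215.] z 0.044 1.486 [587.  53.] [265.  61.] 18.1
[328 208 140  86] [403. 249.] z 0.053 1.486 [ 559. -241.] [448. 243.] 83.1
[275 237  29  34] [290. 253.] z 0.044 1.486 [531.  53.] [149.  95.] 71.7
[165 246  86  81] [207. 286.] z 0.096 1.486 [423. 245.] [459. 210.] 75.2
[135 261  26  23] [148. 272.] z 0.065 0.07 [487. 549.] [60. 62.] 1.0
[500 276  13  13] [506. 282.] z 0.025 1.486 [ 466. -314.] [619.  38.] 86.5
[285 278  22  32] [295. 294.] z 0.044 1.486 [417.  50.] [ 96. 115.] 5.2
[  0 342 113 107] [ 44. 382.] z 0.611 1.486 [363. 324.] [126. 676.] 27.9
```

View pics/topz.png

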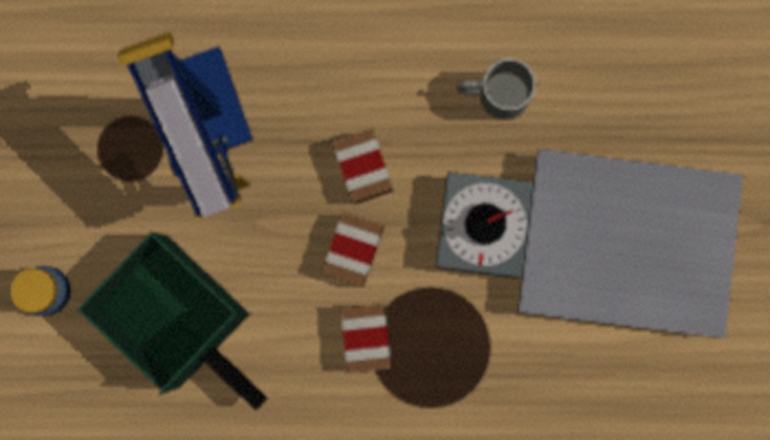

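```bash
cat >> h.py <<'E'
def rect(P,m):
    Q=P[m][:,:2].astype(np.float32)*1000
    r=cv2.minAreaRect(Q);return r
def jaw():
    o=monitor.get_obs();M=R.from_euler('xyz',o['orientation'],degrees=True).as_matrix()
    return o['tool_pos'].round(4),M[:,0].round(3),np.degrees(np.arctan2(M[1,1],M[0,1])).round(2),o['joint_pos'].round(1),o['force'].round(1),round(o['opening'],4)
E
python3 - <<'E'
from h import *
print(jaw())
s=shot('top'); P,ok=cloud(s); z=P[...,2]
u,v=np.meshgrid(range(640),range(480))
def blob(name,u0,u1,v0,v1,z0,z1):
    m=ok&(u>=u0)&(u<u1)&(v>=v0)&(v<v1)&(z>z0)&(z<z1)
    m=cv2.morphologyEx(m.astype(np.uint8),cv2.MORPH_OPEN,np.ones((3,3)))>0
    r=rect(P,m);print(name,m.sum(),np.round(r[0],1),np.round(r[1],0),round(r[2],1),'z',np.median(z[m]).round(4))
blob('c1',276,312,195,236,.032,.048)
blob('c2',270,308,234,275,.032,.048)
blob('c3',280,312,274,314,.032,.048)
blob('plat',370,475,200,300,.04,.055)
blob('cons',325,376,210,275,.04,.056)
blob('pan',160,245,240,322,.085,.125)
blob('handle',215,255,295,330,.055,.08)
blob('lip',200,250,180,245,.17,.30)
blob('knob',330,375,220,265,.08,.10)
blob('bench',80,120,330,370,-.05,.05)
hsv=cv2.cvtColor(s['image'],cv2.COLOR_RGB2HSV)
print(hsv[241:246,345:360,1])
red=((hsv[...,0]<10)|(hsv[...,0]>170))&(hsv[...,1]>100)&(u>330)&(u<380)&(v>215)&(v<265)
for a,b in zip(u[red],v[red]): print(a,b,hsv[b,a],end=';')
E
```

```text
(array([0.237 , 0.6317, 0.226 ]), array([-0.   , -0.001, -1.   ]), np.float64(-110.56), array([ 85.9,  20.6,   0.7,  -0. , -70.1, -16.5]), array([-0.3,  0.4, -0.1]), 0.0876)
c1 560 [667.   79.8] [96. 61.] 18.2 z 0.0403
c2 559 [544.8  94.4] [62. 95.] 71.3 z 0.0401
c3 573 [414.2  75.9] [95. 63.] 5.8 z 0.0404
plat 6880 [ 551.  -308.7] [310. 240.] 82.4 z 0.0472
cons 1676 [ 574.6 -104.7] [150. 196.] 89.2 z 0.0498
pan 21 [398.8 303.4] [ 10. 151.] 45.8 z 0.1081
handle 262 [359.1 261.2] [108.  24.] 47.0 z 0.0666
lip 1304 [662.8 285.2] [166.  79.] 24.2 z 0.2399
knob 71 [577.2 -94.9] [14. 50.] 26.4 z 0.0944
bench 1027 [236.5 697.8] [103. 127.] 88.9 z -0.0001
[[  0  85  64  16  18  73 107 166 177 242  55  14  70  16  10]
 [ 78  85  34  32  64 139  68 128  70  51  85   0  32  43  15]
 [ 64 102  55  70  85 109 153  26  77  57  38  28  30  40  15]
 [ 64  40  98   0 170  39  70  73  39  30  26 116  78  20   3]
 [128  28  78 128   0  98  32  45  59  14  57   0  73  12  17]]
354 236 [  0 128   8];356 236 [179 195  34];357 236 [  1 156  49];360 236 [  1 108 120];361 236 [  0 126 140];353 237 [174 213 
[... 163 characters left out ...]
238 [  1 195  34];353 238 [  2 213  48];354 238 [179 207  79];355 238 [  0 197  83];356 238 [  0 205  96];357 238 [  0 195  81];358 238 [179 194  54];345 239 [  0 128   8];351 239 [  4 132  27];352 239 [  2 193  78];353 239 [  0 205  81];354 239 [  0 206  93];355 239 [  1 219  77];356 239 [  0 169  62];357 239 [179 162  41];350 240 [176 179  10];351 240 [175 211  29];352 240 [  0 204  85];353 240 [  0 195  81];354 240 [  2 199  59];355 240 [177 181  38];356 240 [171 150  17];352 241 [  0 166  43];353 241 [  1 177  36];354 241 [172 242  19];350 243 [  0 109   7];348 255 [  2 101 151];348 256 [  1 140 149];348 257 [  2 164 145];348 258 [  1 160 140];348 259 [  0 154 129];348 260 [  2 106 106];
```

```bash
python3 -m crank '[{"linear":[0,-0.2,0.8],"rot":[0,0,0],"hand":1},{"linear":[0.2,-0.9,0.4],"rot":[0,0,-0.75],"hand":1},{"linear":[0.3,-0.95,0],"rot":[0,0,-0.75],"hand":1},{"linear":[0.3,-0.95,0],"rot":[0,0,-0.75],"hand":1},{"linear":[0.3,-0.95,0],"rot":[0,0,-0.75],"hand":1},{"linear":[0.3,-0.95,0],"rot":[0,0,-0.75],"hand":1},{"linear":[0.4,-0.9,0],"rot":[0,0,-0.75],"hand":1},{"linear":[0.4,-0.9,0],"rot":[0,0,-0.75],"hand":1},{"linear":[0.4,-0.9,0],"rot":[0,0,-0.75],"hand":1},{"linear":[0.5,-0.85,0],"rot":[0,0,-0.75],"hand":1},{"linear":[0.5,-0.85,0],"rot":[0,0,-0.75],"hand":1},{"linear":[0.5,-0.8,0],"rot":[0,0,-0.75],"hand":1}]'
python3 - <<'E'
from h import *
print(jaw()); s=shot('wrist'); save(s,'w1.png')
E
```

```text
clock: 1.75
tool_pos: [0.4849, 0.0084, 0.2999]
orientation: [-89.7, 89.7, 27.6]
force: [0.8, 1.3, 0.4]
opening: 0.0877
(array([0.4849, 0.0084, 0.2999]), array([ 0.004,  0.002, -1.   ]), np.float64(-152.67), array([ 24.3,  -0.3, -15.6,  -0. , -74.4,   3.1]), array([0.8, 1.3, 0.4]), 0.0877)
```

View pics/w1.png

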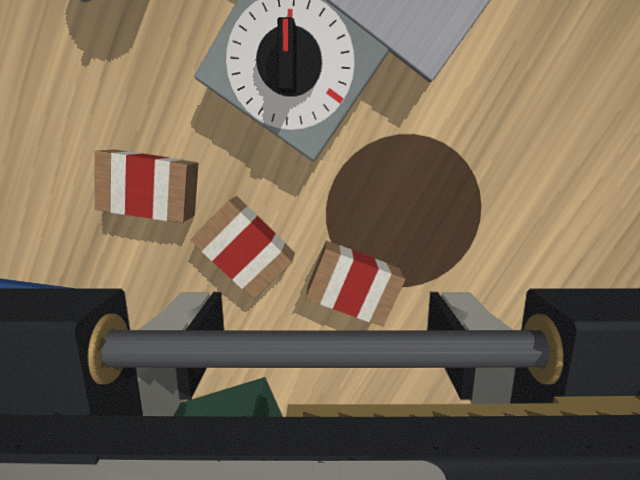

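```bash
cat > knob.py <<'E'
from h import *
def knob(s):
    P,ok=cloud(s); z=P[...,2]
    near=ok&(np.hypot(P[...,0]-.576,P[...,1]+.095)<.05)
    m=near&(z>.086)&(z<.102)
    m=cv2.morphologyEx(m.astype(np.uint8),cv2.MORPH_OPEN,np.ones((3,3)))>0
    r=rect(P,m);print('bar',m.sum(),np.round(r[0],1),np.round(r[1],1),round(r[2],1),'z',np.median(z[m]).round(4))
    # dial: white annulus
    hsv=cv2.cvtColor(s['image'],cv2.COLOR_RGB2HSV)
    red=((hsv[...,0]<10)|(hsv[...,0]>170))&(hsv[...,1]>100)&(hsv[...,2]>60)&near
    n,l,st,c=cv2.connectedComponentsWithStats(red.astype(np.uint8))
    for i in range(1,n):
        if st[i,4]>8: print('red',st[i,4],c[i].round(1),np.median(P[l==i],0).round(4), np.percentile(P[l==i],[5,95],axis=0).round(3).tolist())
    wh=near&(hsv[...,1]<50)&(hsv[...,2]>110)&(z<.06)
    Q=P[wh][:,:2].astype(np.float32)*1000
    (cx,cy),rad=cv2.minEnclosingCircle(Q);print('dial',cx,cy,rad,np.median(z[wh]))
E
python3 - <<'E'
from knob import *
s=shot('wrist');knob(s)
P,ok=cloud(s);z=P[...,2]
s2=shot('top');knob(s2)
# platform from top
P,ok=cloud(s2);u,v=np.meshgrid(range(640),range(480))
hs=cv2.cvtColor(s2['image'],cv2.COLOR_RGB2HSV)
m=ok&(u>378)&(u<480)&(v>200)&(v<300)&(abs(P[...,2]-.047)<.01)
m=cv2.morphologyEx(m.astype(np.uint8),cv2.MORPH_OPEN,np.ones((3,3)))>0
r=rect(P,m);print(r)
cs,_=cv2.findContours(m.astype(np.uint8),0,1);c=max(cs,key=cv2.contourArea);b=cv2.boxPoints(cv2.minAreaRect(c));print(b,[onz(s2,*q,.047).round(3) for q in b])
E
```

```text
bar 1228 [578.6 -99.8] [14.1 56.2] 25.1 z 0.0943
red 38 [287.6  20.3] [ 0.5968 -0.136   0.0564] [[0.593, -0.139, 0.055], [0.599, -0.132, 0.063]]
red 198 [283.5  42. ] [ 0.5852 -0.1126  0.0951] [[0.58, -0.122, 0.094], [0.59, -0.102, 0.096]]
red 69 [330.5  99.8] [ 0.5313 -0.0936  0.052 ] [[0.527, -0.096, 0.051], [0.536, -0.091, 0.053]]
dial 575.9994506835938 -95.01203918457031 49.98297119140625 0.050958965463895556
bar 76 [578.4 -97.5] [13.9 55.5] 25.9 z 0.0956
red 19 [355.8 238.2] [ 0.5866 -0.1148  0.0963] [[0.581, -0.131, 0.057], [0.596, -0.103, 0.1]]
dial 576.0238647460938 -95.0843505859375 49.94172668457031 0.05133798346020524
((549.478759765625, -320.31610107421875), (286.2118225097656, 240.0709991455078), 82.54973602294922)
[[369.9113  282.61868]
 [379.09012 208.27039]
 [468.84555 219.35132]
 [459.66672 293.69962]] [array([ 0.449, -0.162,  0.047]), array([ 0.686, -0.194,  0.047]), array([ 0.649, -0.48 ,  0.047]), array([ 0.412, -0.445,  0.047])]
```

```bash
python3 -m crank '[{"linear":[0.5,-0.6,0],"rot":[0,0,-0.2],"hand":1},{"linear":[0.5,-0.6,0],"rot":[0,0,-0.2],"hand":1},{"linear":[0.5,-0.5,-0.3],"rot":[0,0,0],"hand":1},{"linear":[0,0,-0.8],"rot":[0,0,0],"hand":1},{"linear":[0,0,-0.8],"rot":[0,0,0],"hand":1},{"linear":[0,0,0],"rot":[0,0,0],"hand":1}]'
python3 - <<'E'
from knob import *
print(jaw()); s=shot('wrist'); save(s,'w2.png');knob(s)
E
```

```text
clock: 2.65
tool_pos: [0.5768, -0.092, 0.1836]
orientation: [-87.6, 89.7, 27.9]
force: [-1.0, 0.8, 0.9]
opening: 0.0875
(array([ 0.5768, -0.092 ,  0.1836]), array([ 0.005,  0.003, -1.   ]), np.float64(-154.45), array([ 10. ,  13.7, -14.8,  -0.1, -61.2,  15.6]), array([-1. ,  0.8,  0.9]), 0.0875)
bar 1869 [ 579.1 -100.5] [14.  55.7] 25.9 z 0.0943
red 121 [327.5 177. ] [ 0.5952 -0.1332  0.0564] [[0.592, -0.139, 0.051], [0.599, -0.127, 0.058]]
red 308 [327.5 219.9] [ 0.5854 -0.1125  0.0952] [[0.58, -0.122, 0.094], [0.591, -0.102, 0.096]]
red 100 [381.  260.7] [ 0.5312 -0.0939  0.0518] [[0.527, -0.096, 0.051], [0.536, -0.091, 0.053]]
dial 576.0050048828125 -95.00425720214844 49.99631118774414 0.05083390843987637
```

```bash
python3 -m crank '[{"linear":[0.03,-0.12,-0.5],"rot":[0,0,0],"hand":1},{"linear":[0,0,-0.6],"rot":[0,0,0],"hand":0.5},{"linear":[0,0,-0.5],"rot":[0,0,0],"hand":0.5},{"linear":[0,0,-0.3],"rot":[0,0,0],"hand":0.5},{"linear":[0,0,0],"rot":[0,0,0],"hand":0.5}]'
```

```text
clock: 3.32
tool_pos: [0.5905, -0.0951, 0.0855]
orientation: [-111.6, 88.1, 4.5]
force: [0.3, 1.0, 0.9]
opening: 0.0526
```

```bash
python3 -m crank '[{"linear":[0,0,0],"rot":[0,0,0],"hand":0.5}]'
python3 -c "
from knob import *
print(jaw()); s=shot('wrist'); save(s,'w3.png');knob(s)"
```

```text
clock: 3.45
tool_pos: [0.5921, -0.0945, 0.0881]
orientation: [-112.0, 87.9, 4.2]
force: [-0.2, -0.2, 0.5]
opening: 0.0457
(array([ 0.5921, -0.0945,  0.0881]), array([ 0.036,  0.003, -0.999]), np.float64(-153.8), array([  9.7,  19.5, -20.9,   0.3, -47.5,  16.3]), array([-0.2, -0.2,  0.5]), 0.0457)
bar 4063 [ 591.3 -102.1] [52.3 65.1] 82.0 z 0.0944
red 246 [356.5 216.6] [ 0.5952 -0.1329  0.0563] [[0.592, -0.139, 0.055], [0.599, -0.127, 0.057]]
red 673 [359.3 289.4] [ 0.5854 -0.113   0.0952] [[0.58, -0.123, 0.094], [0.591, -0.103, 0.096]]
dial 576.0020751953125 -95.00080108642578 49.99758529663086 0.0508939610084463
```

View pics/w3.png

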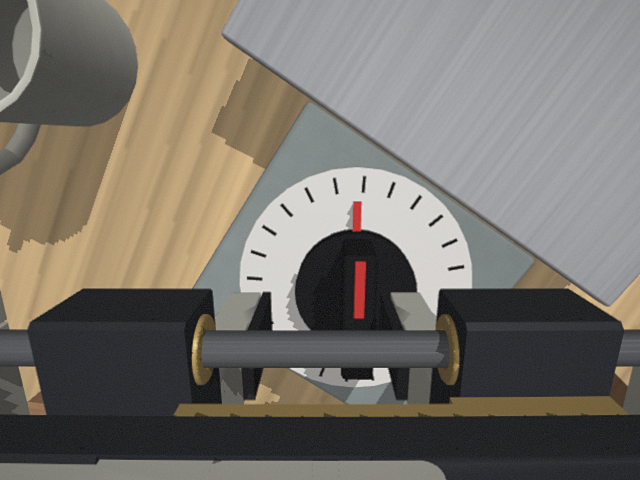

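```bash
cat > go.py <<'E'
from h import *
import sys
# go.py x y z yaw : units needed to reach
a=[float(q) for q in sys.argv[1:]]
o=monitor.get_obs();M=R.from_euler('xyz',o['orientation'],degrees=True).as_matrix()
t=np.radians(a[3]); y=np.array([np.cos(t),np.sin(t),0]);x=np.array([0,0,-1.]);Mt=np.stack([x,y,np.cross(x,y)],1)
rv=np.degrees(R.from_matrix(Mt@M.T).as_rotvec())/5
print('clk',round(o['clock'],2),'pos',o['tool_pos'].round(4),'lin',((np.array(a[:3])-o['tool_pos'])/.06).round(2),'rot',rv.round(2),'F',o['force'].round(1),'op',round(o['opening'],4),'J',o['joint_pos'].round(0))
E
python3 -m crank '[{"linear":[-0.1,-0.04,0],"rot":[0,0.2,-0.1],"hand":0.6},{"linear":[-0.1,-0.04,-0.05],"rot":[0,0.2,-0.1],"hand":0.6},{"linear":[0,0,-0.05],"rot":[0,0,0],"hand":0.6},{"linear":[0,0,0],"rot":[0,0,0],"hand":0.6}]'
python3 go.py .579 -.0995 .070 -154.6
```

```text
clock: 4.0
tool_pos: [0.5804, -0.0996, 0.0842]
orientation: [-60.8, 89.8, 54.3]
force: [0.4, -0.5, -0.0]
opening: 0.0527
clk 4.0 pos [ 0.5804 -0.0996  0.0842] lin [-0.02  0.   -0.24] rot [-0.03  0.02  0.06] F [ 0.4 -0.5 -0. ] op 0.0527 J [  9.  20. -21.  -0. -49.  16.]
```

```bash
python3 -m crank '[{"linear":[0,0,-0.1],"rot":[0,0,0],"hand":0.5},{"linear":[-0.02,0,-0.1],"rot":[0,0,0],"hand":0.5},{"linear":[0,0,-0.05],"rot":[0,0,0],"hand":0.5},{"linear":[0,0,0],"rot":[0,0,0],"hand":0.5}]'
python3 go.py .579 -.0995 .070 -154.6
```

```text
clock: 4.5
tool_pos: [0.5787, -0.0997, 0.0674]
orientation: [-42.5, 89.8, 72.6]
force: [0.1, 0.0, -1.2]
opening: 0.0439
clk 4.5 pos [ 0.5787 -0.0997  0.0674] lin [0.01 0.   0.04] rot [-0.03  0.01  0.06] F [ 0.1  0.  -1.2] op 0.0439 J [  9.  21. -22.  -0. -47.  16.]
```

```bash
python3 -m crank '[{"linear":[0,0,0],"rot":[0,0,0],"hand":0},{"linear":[0,0,0],"rot":[0,0,0],"hand":0},{"linear":[0,0,0],"rot":[0,0,0],"hand":0},{"linear":[0,0,0],"rot":[0,0,0],"hand":0},{"linear":[0,0,0],"rot":[0,0,0],"hand":0}]'
python3 -m crank '[{"linear":[0,0,0],"rot":[0,0,-0.5],"hand":0},{"linear":[0,0,0],"rot":[0,0,-0.8],"hand":0},{"linear":[0,0,0],"rot":[0,0,-0.8],"hand":0},{"linear":[0,0,0],"rot":[0,0,-0.8],"hand":0}]'
python3 go.py .579 -.0995 .070 82.5
```

```text
clock: 5.12
tool_pos: [0.5792, -0.0995, 0.0678]
orientation: [-58.4, 89.8, 56.8]
force: [-1.3, 0.6, -1.2]
opening: 0.014
clock: 5.62
tool_pos: [0.5793, -0.0995, 0.0678]
orientation: [-60.0, 89.8, 40.2]
force: [0.6, 0.9, -0.7]
opening: 0.0138
clk 5.62 pos [ 0.5793 -0.0995  0.0678] lin [-0.    0.    0.04] rot [ 1.000e-02  4.000e-02 -2.154e+01] F [ 0.6  0.9 -0.7] op 0.0138 J [  9.  21. -22.  -0. -47.   1.]
```

```bash
python3 -m crank '[{"linear":[0,0,0],"rot":[0,0,-0.9],"hand":0},{"linear":[0,0,0],"rot":[0,0,-0.9],"hand":0},{"linear":[0,0,0],"rot":[0,0,-0.9],"hand":0},{"linear":[0,0,0],"rot":[0,0,-0.9],"hand":0},{"linear":[0,0,0],"rot":[0,0,-0.9],"hand":0},{"linear":[0,0,0],"rot":[0,0,-0.9],"hand":0},{"linear":[0,0,0],"rot":[0,0,-0.9],"hand":0},{"linear":[0,0,0],"rot":[0,0,-0.9],"hand":0},{"linear":[0,0,0],"rot":[0,0,-0.9],"hand":0},{"linear":[0,0,0],"rot":[0,0,-0.9],"hand":0},{"linear":[0,0,0],"rot":[0,0,-0.9],"hand":0},{"linear":[0,0,0],"rot":[0,0,-0.9],"hand":0},{"linear":[0,0,0],"rot":[0,0,-0.9],"hand":0},{"linear":[0,0,0],"rot":[0,0,-0.9],"hand":0},{"linear":[0,0,0],"rot":[0,0,-0.9],"hand":0},{"linear":[0,0,0],"rot":[0,0,-0.9],"hand":0},{"linear":[0,0,0],"rot":[0,0,-0.9],"hand":0},{"linear":[0,0,0],"rot":[0,0,-0.5],"hand":0},{"linear":[0,0,0],"rot":[0,0,0],"hand":0}]'
python3 go.py .579 -.0995 .070 82.5
```

```text
clock: 8.0
tool_pos: [0.5798, -0.0997, 0.0678]
orientation: [-62.8, 89.8, -44.2]
force: [0.3, -0.1, -0.9]
opening: 0.0137
clk 8.0 pos [ 0.5798 -0.0997  0.0678] lin [-0.01  0.    0.04] rot [ 0.04  0.02 -5.22] F [ 0.3 -0.1 -0.9] op 0.0137 J [  9.  21. -22.   0. -47. -81.]
```

```bash
python3 -m crank '[{"linear":[0,0,0],"rot":[0,0,-0.9],"hand":0},{"linear":[0,0,0],"rot":[0,0,-0.9],"hand":0},{"linear":[0,0,0],"rot":[0,0,-0.9],"hand":0},{"linear":[0,0,0],"rot":[0,0,-0.9],"hand":0},{"linear":[0,0,0],"rot":[0,0,-0.9],"hand":0},{"linear":[0,0,0],"rot":[0,0,-0.4],"hand":0},{"linear":[0,0,0],"rot":[0,0,0],"hand":0}]'
python3 go.py .579 -.0995 .070 82.5
python3 -c "
from knob import *
s=shot('wrist'); save(s,'w4.png');knob(s);s=shot('top');knob(s);cv2.imwrite('pics/t4.png',cv2.resize(s['image'][200:300,320:480,::-1],None,fx=4,fy=4))"
```

```text
clock: 8.88
tool_pos: [0.5798, -0.0999, 0.0678]
orientation: [-60.2, 89.8, -66.4]
force: [0.2, -0.9, -1.0]
opening: 0.0137
clk 8.88 pos [ 0.5798 -0.0999  0.0678] lin [-0.01  0.01  0.04] rot [ 0.04  0.02 -0.26] F [ 0.2 -0.9 -1. ] op 0.0137 J [   9.   21.  -22.    0.  -47. -106.]
bar 4816 [577.9 -97. ] [55.6 32.1] 8.8 z 0.0943
red 617 [326.6 206.9] [ 0.5357 -0.0949  0.0546] [[0.527, -0.098, 0.051], [0.548, -0.091, 0.057]]
red 717 [324.9 302.6] [ 0.5631 -0.098   0.0953] [[0.554, -0.1, 0.094], [0.573, -0.096, 0.096]]
dial 575.864013671875 -94.9742431640625 49.979774475097656 0.05086790761559343
bar 0 [0. 0.] [0. 0.] 0.0 z nan
red 9 [348.6 254.6] [ 0.5362 -0.0924  0.0543] [[0.528, -0.096, 0.051], [0.545, -0.086, 0.19]]
dial 539.643310546875 -93.86486053466797 32.99803924560547 0.05222742695617422
  return _methods._mean(a, axis=axis, dtype=dtype,
  ret = ret.dtype.type(ret / rcount)
```

View pics/w4.png

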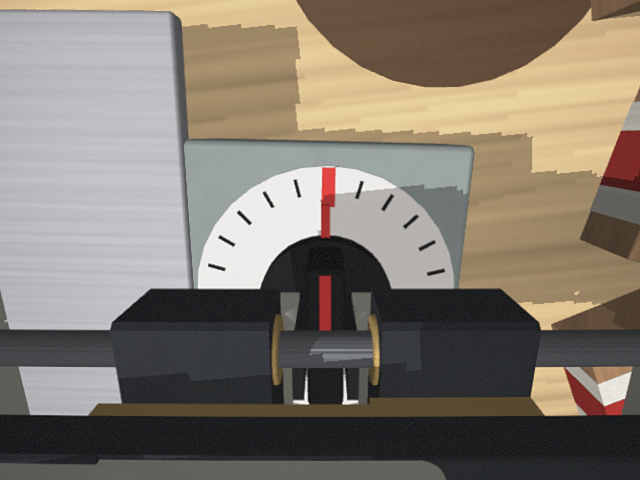

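```bash
python3 - <<'E'
from knob import *
s=shot('wrist');P,ok=cloud(s);hsv=cv2.cvtColor(s['image'],cv2.COLOR_RGB2HSV)
v=np.arange(480)[:,None]*np.ones((1,640));u=np.arange(640)[None]*np.ones((480,1))
red=((hsv[...,0]<10)|(hsv[...,0]>170))&(hsv[...,1]>100)&(hsv[...,2]>60)&(u>300)&(u<350)
for a,b in[(170,204),(209,235),(278,328)]:
    m=red&(v>=a)&(v<b);print(u[m].mean(),v[m].mean(),m.sum(),P[m].mean(0).round(4))
m=(v>125)&(v<160)&(u>200)&(u<460)&(abs(P[...,2]-.05)<.004)&ok
for c in range(200,460,40):
    r=np.where(m[:,c])[0].min();print(c,r,onz(s,c,r,.05).round(4))
E
```

```text
328.0 186.5 442 [ 0.5283 -0.0932  0.0521]
325.0 221.5 234 [ 0.5426 -0.096   0.0564]
324.9157566302652 302.6177847113885 641 [ 0.5633 -0.0981  0.0954]Traceback (most recent call last):
  File "<stdin>", line 9, in <module>
    return umr_minimum(a, axis, None, out, keepdims, initial, where)
ValueError: zero-size array to reduction operation minimum which has no identity
```

```bash
python3 -m crank '[{"linear":[0,0,0],"rot":[0,0,-0.26],"hand":0},{"linear":[0,0,0],"rot":[0,0,0],"hand":0}]'
python3 go.py .579 -.0995 .070 82.5
python3 -m crank '[{"linear":[0,0,0],"rot":[0,0,0],"hand":0.4},{"linear":[0,0,0],"rot":[0,0,0],"hand":0.4},{"linear":[0,0,0],"rot":[0,0,0],"hand":0.4},{"linear":[0,0,0.2],"rot":[0,0,0],"hand":0.4},{"linear":[0,0,0.5],"rot":[0,0,0],"hand":1},{"linear":[0,0,0.7],"rot":[0,0,0],"hand":1},{"linear":[0,0,0.7],"rot":[0,0,0],"hand":1},{"linear":[0,0,0],"rot":[0,0,0],"hand":1}]'
python3 - <<'E'
from knob import *
s=shot('wrist');save(s,'w5.png');P,ok=cloud(s);hsv=cv2.cvtColor(s['image'],cv2.COLOR_RGB2HSV)
near=ok&(np.hypot(P[...,0]-.576,P[...,1]+.095)<.06)
red=((hsv[...,0]<10)|(hsv[...,0]>170))&(hsv[...,1]>100)&(hsv[...,2]>60)&near
u,v=np.meshgrid(range(640),range(480))
print(np.unique(v[red],return_counts=True))
for a in range(0,480,4):
    m=red&(v>=a)&(v<a+4)
    if m.sum()>8: print(a,u[m].mean().round(1),P[m].mean(0).round(4))
knob(s)
E
```

```text
clock: 9.28
tool_pos: [0.5798, -0.0999, 0.0678]
orientation: [-60.8, 89.8, -68.3]
force: [0.6, -0.7, -0.5]
opening: 0.0138
clk 9.28 pos [ 0.5798 -0.0999  0.0678] lin [-0.01  0.01  0.04] rot [0.04 0.02 0.01] F [ 0.6 -0.7 -0.5] op 0.0138 J [   9.   21.  -22.    0.  -47. -107.]
clock: 10.28
tool_pos: [0.5794, -0.1003, 0.2013]
orientation: [-52.4, 89.7, -59.8]
force: [-0.3, 0.9, -0.0]
opening: 0.0698
(array([154, 155, 156, 157, 158, 159, 160, 161, 162, 163, 164, 165, 166,
       167, 168, 169, 170, 171, 172, 173, 174, 175, 176, 177, 178, 179,
       180, 181, 182, 183, 184, 185, 186, 187, 188, 189, 190, 191, 192,
       193, 194, 208, 209, 210, 211, 212, 213, 214, 215, 216, 217, 218,
       219, 220, 221, 222, 223, 224, 225, 226, 227, 228, 229, 230, 231,
       232, 233, 234, 235, 236, 237, 238, 239, 240, 241, 242, 243, 244]), array([7, 8, 8, 8, 8, 7, 8, 8, 8, 8, 8, 8, 8, 8, 8, 8, 8, 8, 8, 8, 8, 8,
       8, 6, 6, 6, 6, 6, 5, 6, 6, 6, 6, 6, 6, 6, 6, 6, 5, 5, 6, 7, 8, 8,
       8, 8, 8, 8, 8, 8, 8, 8, 8, 8, 8, 8, 8, 8, 8, 8, 8, 8, 8, 8, 8, 8,
       8, 8, 8, 7, 8, 8, 8, 8, 8, 8, 8, 5]))
1
[... 341 characters left out ...]
 -0.0956  0.0556]
192 326.8 [ 0.5486 -0.0957  0.0564]
208 326.4 [ 0.5541 -0.0967  0.0951]
212 326.5 [ 0.5568 -0.0969  0.0952]
216 326.5 [ 0.5595 -0.0973  0.0952]
220 326.5 [ 0.5622 -0.0976  0.0952]
224 326.5 [ 0.5649 -0.098   0.0952]
228 326.5 [ 0.5676 -0.0983  0.0952]
232 326.5 [ 0.5704 -0.0987  0.095 ]
236 326.6 [ 0.5732 -0.099   0.0949]
240 326.5 [ 0.5759 -0.0994  0.095 ]
bar 1613 [578.4 -99.4] [13.7 55.2] 82.4 z 0.0942
red 222 [326.6 176.9] [ 0.536  -0.0945  0.0527] [[0.527, -0.097, 0.051], [0.548, -0.091, 0.057]]
red 291 [326.5 225.8] [ 0.5652 -0.098   0.0951] [[0.554, -0.101, 0.094], [0.577, -0.095, 0.096]]
dial 575.99755859375 -95.00126647949219 49.990379333496094 0.050803648369147164
```

View pics/w5.png

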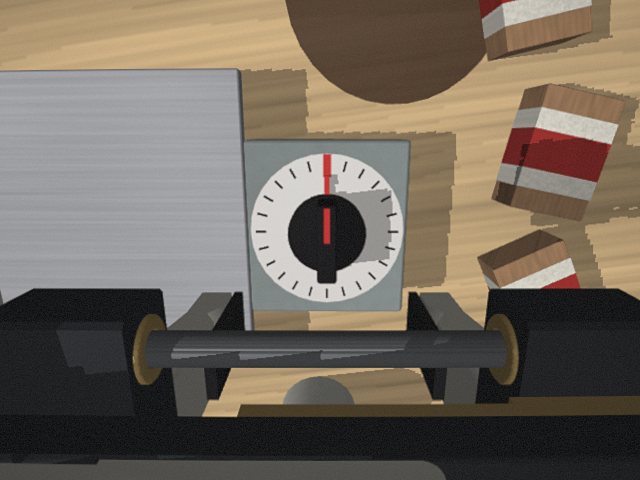

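Pointer and zero mark line up: both are centred on column 326.5, and the opening ticks agree. Next, carton2.

```bash
python3 -m crank '[{"linear":[-0.1,0.6,0],"rot":[0,0,-0.5],"hand":1},{"linear":[-0.2,0.7,0],"rot":[0,0,-0.6],"hand":1},{"linear":[-0.2,0.7,0],"rot":[0,0,-0.6],"hand":1},{"linear":[-0.1,0.6,0],"rot":[0,0,-0.5],"hand":1},{"linear":[0,0.5,0],"rot":[0,0,0],"hand":1},{"linear":[0,0.2,0],"rot":[0,0,0],"hand":1},{"linear":[0,0,0],"rot":[0,0,0],"hand":1}]'
python3 go.py .545 .094 .2 71.3
cat > cart.py <<'E'
from h import *
def carts(s,z0=.032,z1=.048):
    P,ok=cloud(s);m=ok&(P[...,2]>z0)&(P[...,2]<z1)&(P[...,0]>.3)&(P[...,0]<.8)&(P[...,1]>-.02)&(P[...,1]<.2)
    m=cv2.morphologyEx(m.astype(np.uint8),cv2.MORPH_OPEN,np.ones((5,5)))
    n,l,st,c=cv2.connectedComponentsWithStats(m)
    for i in range(1,n):
        if st[i,4]>400:
            r=rect(P,l==i);print(st[i],np.round(r[0],1),np.round(r[1],1),round(r[2],1),np.median(P[l==i][:,2]).round(4))
E
python3 - <<'E'
from cart import *
s=shot('wrist');save(s,'w6.png');carts(s)
E
```

```text
clock: 11.2
tool_pos: [0.5373, 0.1019, 0.1957]
orientation: [-125.5, 89.4, -144.4]
force: [-0.1, -0.1, -0.4]
opening: 0.088
clk 11.2 pos [0.5373 0.1019 0.1957] lin [ 0.13 -0.13  0.07] rot [ 0.07 -0.09  0.05] F [-0.1 -0.1 -0.4] op 0.088 J [  31.   10.  -18.    0.  -63. -140.]
[  171     8   132   158 11501] [414.8  73.9] [95.2 63.5] 6.3 0.0401
[ 280  184   79  115 8780] [544.8  93.1] [62.7 94.9] 71.3 0.04
[ 302  368  105   36 3076] [679.   80.1] [94.7 37.7] 70.7 0.0401
```

View pics/w6.png

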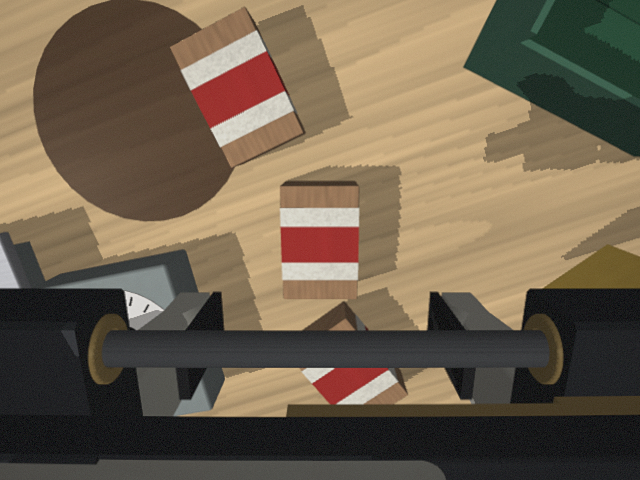

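```bash
python3 -m crank '[{"linear":[0.13,-0.13,-0.2],"rot":[0.07,-0.09,0.05],"hand":1},{"linear":[0,0,-0.4],"rot":[0,0,0],"hand":1},{"linear":[0,0,-0.4],"rot":[0,0,0],"hand":1},{"linear":[0,0,-0.4],"rot":[0,0,0],"hand":1},{"linear":[0,0,-0.4],"rot":[0,0,0],"hand":1},{"linear":[0,0,-0.2],"rot":[0,0,0],"hand":1},{"linear":[0,0,0],"rot":[0,0,0],"hand":1}]'
python3 go.py .545 .0935 .008 71.3
```

```text
clock: 12.12
tool_pos: [0.5459, 0.0834, 0.0678]
orientation: [-159.8, 89.9, -179.0]
force: [-0.9, 0.2, 0.8]
opening: 0.0874
clk 12.12 pos [0.5459 0.0834 0.0678] lin [-0.01  0.17 -1.  ] rot [ 0.   -0.02  0.1 ] F [-0.9  0.2  0.8] op 0.0874 J [  29.   18.  -26.   -0.  -46. -138.]
```

```bash
python3 -m crank '[{"linear":[0,0.17,0],"rot":[0,0,0.1],"hand":1},{"linear":[0,0,-0.2],"rot":[0,0,0],"hand":1},{"linear":[0,0,-0.2],"rot":[0,0,0],"hand":1},{"linear":[0,0,0],"rot":[0,0,0],"hand":1}]'
python3 go.py .545 .0935 .008 71.3
```

```text
clock: 12.62
tool_pos: [0.5472, 0.0948, 0.0441]
orientation: [57.9, 89.9, 39.3]
force: [-0.6, 0.2, 0.2]
opening: 0.088
clk 12.62 pos [0.5472 0.0948 0.0441] lin [-0.04 -0.02 -0.6 ] rot [-0.02  0.02 -0.02] F [-0.6  0.2  0.2] op 0.088 J [  30.   20.  -27.   -0.  -42. -139.]
```

```bash
python3 -m crank '[{"linear":[-0.04,-0.02,-0.2],"rot":[0,0,0],"hand":1},{"linear":[0,0,-0.2],"rot":[0,0,0],"hand":1},{"linear":[0,0,-0.15],"rot":[0,0,0],"hand":1},{"linear":[0,0,0],"rot":[0,0,0],"hand":1}]'
python3 go.py .545 .0935 .008 71.3
```

```text
clock: 13.12
tool_pos: [0.5443, 0.0933, 0.0084]
orientation: [62.0, 89.9, 43.4]
force: [0.3, -0.5, -0.9]
opening: 0.0877
clk 13.12 pos [0.5443 0.0933 0.0084] lin [ 0.01  0.   -0.01] rot [-0.01  0.01 -0.02] F [ 0.3 -0.5 -0.9] op 0.0877 J [  30.   23.  -29.   -0.  -38. -139.]
```

```bash
python3 -m crank '[{"linear":[0,0,0],"rot":[0,0,0],"hand":0},{"linear":[0,0,0],"rot":[0,0,0],"hand":0},{"linear":[0,0,0],"rot":[0,0,0],"hand":0},{"linear":[0,0,0],"rot":[0,0,0],"hand":0},{"linear":[0,0,0],"rot":[0,0,0],"hand":0},{"linear":[0,0,0.3],"rot":[0,0,0],"hand":0},{"linear":[0,0,0.4],"rot":[0,0,0],"hand":0},{"linear":[0,0,0.5],"rot":[0,0,0],"hand":0},{"linear":[0,0,0.5],"rot":[0,0,0],"hand":0},{"linear":[0,0,0.5],"rot":[0,0,0],"hand":0},{"linear":[0,0,0.4],"rot":[0,0,0],"hand":0},{"linear":[0,0,0],"rot":[0,0,0],"hand":0}]'
python3 go.py .582 -.23 .15 82.6
```

```text
clock: 14.62
tool_pos: [0.5414, 0.0923, 0.1676]
orientation: [-166.7, 89.8, 174.6]
force: [0.1, -0.3, -3.3]
opening: 0.0615
clk 14.62 pos [0.5414 0.0923 0.1676] lin [ 0.68 -5.37 -0.29] rot [ 0.   -0.04  2.26] F [ 0.1 -0.3 -3.3] op 0.0615 J [  30.   12.  -20.   -0.  -59. -139.]
```

```bash
python3 -m crank '[{"linear":[0,-0.4,0],"rot":[0,0,0.2],"hand":0},{"linear":[0.1,-0.6,0],"rot":[0,0,0.3],"hand":0},{"linear":[0.1,-0.7,0],"rot":[0,0,0.4],"hand":0},{"linear":[0.1,-0.7,0],"rot":[0,0,0.4],"hand":0},{"linear":[0.1,-0.7,0],"rot":[0,0,0.4],"hand":0},{"linear":[0.1,-0.7,0],"rot":[0,0,0.3],"hand":0},{"linear":[0.1,-0.6,0],"rot":[0,0,0.2],"hand":0},{"linear":[0.1,-0.5,0],"rot":[0,0,0],"hand":0},{"linear":[0,-0.2,0],"rot":[0,0,0],"hand":0},{"linear":[0,0,0],"rot":[0,0,0],"hand":0},{"linear":[0,0,0],"rot":[0,0,0],"hand":0}]'
python3 go.py .582 -.23 .15 82.6
```

```text
clock: 16.0
tool_pos: [0.5751, -0.221, 0.1514]
orientation: [-178.3, 88.6, 174.4]
force: [-0.5, 0.9, -2.6]
opening: 0.0615
clk 16.0 pos [ 0.5751 -0.221   0.1514] lin [ 0.11 -0.15 -0.02] rot [-0.03 -0.28 -0.01] F [-0.5  0.9 -2.6] op 0.0615 J [ -3.  19. -12.  -0. -61. -94.]
```

```bash
python3 -m crank '[{"linear":[0.11,-0.15,-0.1],"rot":[0,-0.28,0],"hand":0},{"linear":[0,0,-0.3],"rot":[0,0,0],"hand":0},{"linear":[0,0,-0.3],"rot":[0,0,0],"hand":0},{"linear":[0,0,-0.3],"rot":[0,0,0],"hand":0},{"linear":[0,0,-0.2],"rot":[0,0,0],"hand":0},{"linear":[0,0,0],"rot":[0,0,0],"hand":0},{"linear":[0,0,0],"rot":[0,0,0],"hand":0}]'
python3 go.py .582 -.23 .0565 82.6
```

```text
clock: 16.88
tool_pos: [0.5844, -0.228, 0.0778]
orientation: [19.7, 89.4, 12.7]
force: [0.6, 0.3, -3.0]
opening: 0.0617
clk 16.88 pos [ 0.5844 -0.228   0.0778] lin [-0.04 -0.03 -0.36] rot [-0.02  0.11 -0.07] F [ 0.6  0.3 -3. ] op 0.0617 J [ -4.  23. -16.  -0. -50. -93.]
```

```bash
python3 -m crank '[{"linear":[-0.04,-0.03,-0.1],"rot":[0,0.1,-0.07],"hand":0},{"linear":[0,0,-0.1],"rot":[0,0,0],"hand":0},{"linear":[0,0,-0.08],"rot":[0,0,0],"hand":0},{"linear":[0,0,-0.05],"rot":[0,0,0],"hand":0},{"linear":[0,0,0],"rot":[0,0,0],"hand":0}]'
python3 go.py .582 -.23 .0565 82.6
```

```text
clock: 17.5
tool_pos: [0.5826, -0.2301, 0.0579]
orientation: [43.0, 89.8, 35.6]
force: [-0.8, -0.1, -2.6]
opening: 0.0621
clk 17.5 pos [ 0.5826 -0.2301  0.0579] lin [-0.01  0.   -0.02] rot [-0.02  0.03  0.  ] F [-0.8 -0.1 -2.6] op 0.0621 J [ -4.  25. -17.  -0. -48. -94.]
```

```bash
python3 -m crank '[{"linear":[0,0,-0.04],"rot":[0,0.03,0],"hand":0},{"linear":[0,0,0],"rot":[0,0,0],"hand":0}]'
python3 go.py .582 -.23 .0565 82.6
```

```text
clock: 17.75
tool_pos: [0.5831, -0.2301, 0.0562]
orientation: [70.1, 89.9, 62.7]
force: [-0.1, 0.4, -2.6]
opening: 0.0615
clk 17.75 pos [ 0.5831 -0.2301  0.0562] lin [-0.02  0.    0.  ] rot [-0.02  0.01 -0.  ] F [-0.1  0.4 -2.6] op 0.0615 J [ -4.  25. -17.  -0. -48. -94.]
```

```bash
python3 -m crank '[{"linear":[0,0,-0.03],"rot":[0,0,0],"hand":0},{"linear":[0,0,0],"rot":[0,0,0],"hand":0}]'
python3 go.py .582 -.23 .0555 82.6
```

```text
clock: 18.0
tool_pos: [0.5834, -0.2301, 0.0564]
orientation: [35.3, 89.9, 27.9]
force: [-0.3, -0.5, -3.1]
opening: 0.0618
clk 18.0 pos [ 0.5834 -0.2301  0.0564] lin [-0.02  0.   -0.02] rot [-0.01  0.02 -0.01] F [-0.3 -0.5 -3.1] op 0.0618 J [ -4.  25. -17.  -0. -48. -94.]
```

```bash
python3 -m crank '[{"linear":[0,0,-0.05],"rot":[0,0,0],"hand":0},{"linear":[0,0,0],"rot":[0,0,0],"hand":0}]'
python3 go.py .582 -.23 .0555 82.6
```

```text
clock: 18.25
tool_pos: [0.5839, -0.2302, 0.0565]
orientation: [11.3, 89.8, 3.9]
force: [-0.6, -0.1, -3.1]
opening: 0.0621
clk 18.25 pos [ 0.5839 -0.2302  0.0565] lin [-0.03  0.   -0.02] rot [-0.    0.04 -0.02] F [-0.6 -0.1 -3.1] op 0.0621 J [ -4.  25. -17.  -0. -48. -94.]
```

```bash
python3 -m crank '[{"linear":[-0.03,0,-0.1],"rot":[0,0.04,0],"hand":0}]'
python3 go.py .582 -.23 .0555 82.6
python3 -m crank '[{"linear":[0,0,0],"rot":[0,0,0],"hand":0}]'
python3 go.py .582 -.23 .0555 82.6;python3 -c "
from h import *
save(shot('scene'),'s7.png')"
```

```text
clock: 18.38
tool_pos: [0.5845, -0.2304, 0.055]
orientation: [-8.2, 89.7, -15.4]
force: [-11.1, 11.8, 46.7]
opening: 0.0619
clk 18.38 pos [ 0.5845 -0.2304  0.055 ] lin [-0.04  0.01  0.01] rot [ 0.02  0.06 -0.04] F [-11.1  11.8  46.7] op 0.0619 J [ -4.  25. -17.   0. -47. -94.]
clock: 18.5
tool_pos: [0.5852, -0.2303, 0.0558]
orientation: [-5.9, 89.6, -13.1]
force: [-0.5, 0.1, -3.2]
opening: 0.0621
clk 18.5 pos [ 0.5852 -0.2303  0.0558] lin [-0.05  0.   -0.  ] rot [ 0.02  0.08 -0.04] F [-0.5  0.1 -3.2] op 0.0621 J [ -4.  25. -17.   0. -47. -94.]
```

View pics/s7.png

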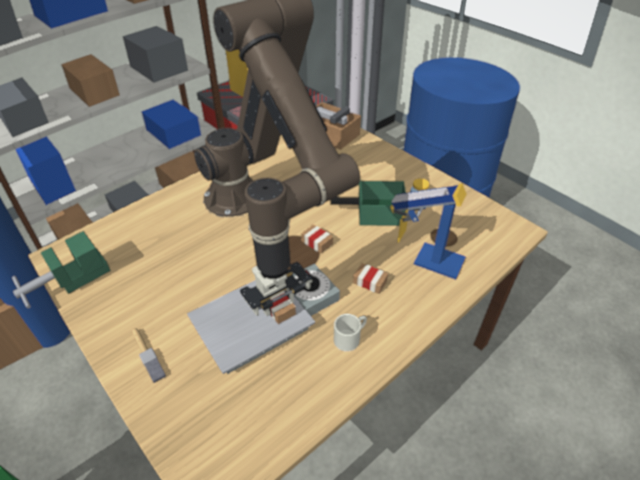

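Contact is confirmed at z≈0.056. I'll release and look.

```bash
python3 -m crank '[{"linear":[0,0,0],"rot":[0,0,0],"hand":1},{"linear":[0,0,0],"rot":[0,0,0],"hand":1},{"linear":[0,0,0],"rot":[0,0,0],"hand":1},{"linear":[0,0,0],"rot":[0,0,0],"hand":1},{"linear":[0,0,0.3],"rot":[0,0,0],"hand":1},{"linear":[0,0,0.5],"rot":[0,0,0],"hand":1},{"linear":[0,0,0.6],"rot":[0,0,0],"hand":1},{"linear":[0,0,0.6],"rot":[0,0,0],"hand":1},{"linear":[0,0,0.4],"rot":[0,0,0],"hand":1},{"linear":[0,0,0],"rot":[0,0,0],"hand":1},{"linear":[0,0,0],"rot":[0,0,0],"hand":1}]'
cat > col.py <<'E'
from h import *
def col(s,zt):
    P,ok=cloud(s);m=ok&(abs(P[...,2]-zt)<.01)&(np.hypot(P[...,0]-.583,P[...,1]+.23)<.09)
    m=cv2.morphologyEx(m.astype(np.uint8),cv2.MORPH_OPEN,np.ones((5,5)))>0
    r=rect(P,m);print('col',np.round(r[0],1),np.round(r[1],1),round(r[2],1),np.median(P[m][:,2]).round(4))
E
python3 - <<'E'
from col import *
from knob import knob
print(jaw());s=shot('wrist');save(s,'w8.png');col(s,.087);knob(s);s=shot('top');col(s,.087)
E
```

```text
clock: 19.92
tool_pos: [0.5847, -0.2312, 0.2101]
orientation: [-11.6, 89.4, -18.7]
force: [0.1, -0.4, -0.2]
opening: 0.0876
(array([ 0.5847, -0.2312,  0.2101]), array([ 0.01 , -0.003, -1.   ]), np.float64(82.83), array([ -3.7,  16.5,  -7.4,   0.2, -65.5, -93.5]), array([ 0.1, -0.4, -0.2]), 0.0876)
col [ 584.8 -230. ] [62.9 95.1] 82.5 0.087
bar 1872 [ 578.9 -100.2] [15.1 55.6] 82.6 z 0.094
red 230 [496.3 146.8] [ 0.5368 -0.0949  0.0547] [[0.527, -0.098, 0.051], [0.548, -0.091, 0.057]]
red 253 [516.2 191.2] [ 0.5649 -0.0982  0.0952] [[0.554, -0.101, 0.094], [0.576, -0.096, 0.096]]
dial 575.9985961914062 -95.00408935546875 49.99774169921875 0.050813665088682125
col [ 553.  -224.3] [63.6 31.6] 88.9 0.0872
```

View pics/w8.png

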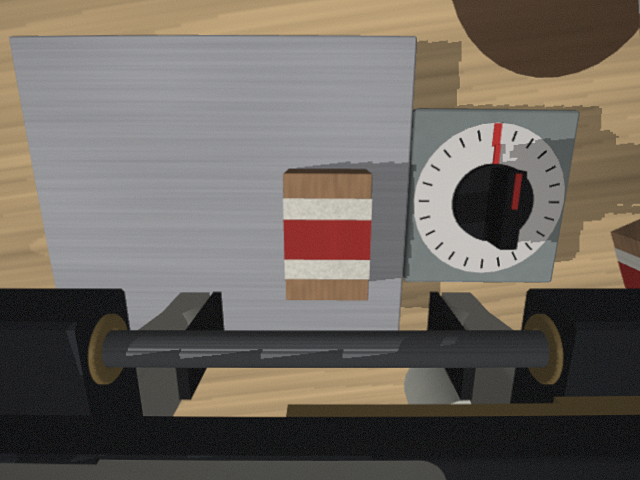

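```bash
python3 -m crank '[{"linear":[-0.2,0.4,0],"rot":[0,0,0.3],"hand":1},{"linear":[-0.4,0.7,0],"rot":[0,0,0.4],"hand":1},{"linear":[-0.4,0.8,0],"rot":[0,0,0.4],"hand":1},{"linear":[-0.4,0.8,0],"rot":[0,0,0.4],"hand":1},{"linear":[-0.4,0.8,0],"rot":[0,0,0.4],"hand":1},{"linear":[-0.4,0.7,0],"rot":[0,0,0.4],"hand":1},{"linear":[-0.3,0.5,0],"rot":[0,0,0.3],"hand":1},{"linear":[-0.2,0.3,0],"rot":[0,0,0],"hand":1},{"linear":[0,0,0],"rot":[0,0,0],"hand":1},{"linear":[0,0,0],"rot":[0,0,0],"hand":1}]'
python3 go.py .4148 .074 .2 96.3
python3 - <<'E'
from cart import *
s=shot('wrist');carts(s)
E
```

```text
clock: 21.28
tool_pos: [0.4132, 0.0749, 0.2013]
orientation: [-128.5, 89.6, -122.2]
force: [1.7, 0.1, -1.0]
opening: 0.0877
clk 21.27 pos [0.4132 0.0749 0.2013] lin [ 0.03 -0.01 -0.02] rot [ 0.07 -0.05  0.01] F [ 1.7  0.1 -1. ] op 0.0877 J [  38.   -3.  -31.    0.  -62. -121.]
[ 287  172   79  115 8696] [414.7  74.3] [95.2 62.9] 5.9 0.04
```

```bash
python3 -m crank '[{"linear":[0.03,-0.01,-0.3],"rot":[0.07,-0.05,0],"hand":1},{"linear":[0,0,-0.4],"rot":[0,0,0],"hand":1},{"linear":[0,0,-0.5],"rot":[0,0,0],"hand":1},{"linear":[0,0,-0.5],"rot":[0,0,0],"hand":1},{"linear":[0,0,-0.4],"rot":[0,0,0],"hand":1},{"linear":[0,0,-0.2],"rot":[0,0,0],"hand":1},{"linear":[0,0,0],"rot":[0,0,0],"hand":1},{"linear":[0,0,0],"rot":[0,0,0],"hand":1}]'
python3 go.py .4147 .0743 .008 95.9
```

```text
clock: 22.32
tool_pos: [0.4182, 0.0694, 0.0592]
orientation: [-93.0, 89.9, -87.3]
force: [-0.1, -0.2, 0.5]
opening: 0.0878
clk 22.32 pos [0.4182 0.0694 0.0592] lin [-0.06  0.08 -0.85] rot [0.02 0.   0.04] F [-0.1 -0.2  0.5] op 0.0878 J [  36.    8.  -43.    0.  -40. -121.]
```

```bash
python3 -m crank '[{"linear":[-0.06,0.08,-0.1],"rot":[0,0,0.04],"hand":1},{"linear":[0,0,-0.2],"rot":[0,0,0],"hand":1},{"linear":[0,0,-0.2],"rot":[0,0,0],"hand":1},{"linear":[0,0,-0.15],"rot":[0,0,0],"hand":1},{"linear":[0,0,-0.1],"rot":[0,0,0],"hand":1},{"linear":[0,0,0],"rot":[0,0,0],"hand":1},{"linear":[0,0,0],"rot":[0,0,0],"hand":1}]'
python3 go.py .4147 .0743 .008 95.9
```

```text
clock: 23.2
tool_pos: [0.4153, 0.0758, 0.0129]
orientation: [4.3, 89.8, 10.3]
force: [-0.6, -0.1, -0.6]
opening: 0.088
clk 23.2 pos [0.4153 0.0758 0.0129] lin [-0.01 -0.02 -0.08] rot [-0.01  0.04 -0.02] F [-0.6 -0.1 -0.6] op 0.088 J [  37.   13.  -46.    0.  -31. -122.]
```

```bash
python3 -m crank '[{"linear":[-0.01,-0.02,-0.09],"rot":[0,0.04,-0.02],"hand":1},{"linear":[0,0,0],"rot":[0,0,0],"hand":0},{"linear":[0,0,0],"rot":[0,0,0],"hand":0},{"linear":[0,0,0],"rot":[0,0,0],"hand":0},{"linear":[0,0,0],"rot":[0,0,0],"hand":0},{"linear":[0,0,0],"rot":[0,0,0],"hand":0}]'
python3 go.py .4147 .0743 .008 95.9
python3 -m crank '[{"linear":[0,0,0.3],"rot":[0,0,0],"hand":0},{"linear":[0,0,0.4],"rot":[0,0,0],"hand":0},{"linear":[0,0,0.5],"rot":[0,0,0],"hand":0},{"linear":[0,0,0.5],"rot":[0,0,0],"hand":0},{"linear":[0,0,0.5],"rot":[0,0,0],"hand":0},{"linear":[0,0,0.4],"rot":[0,0,0],"hand":0},{"linear":[0,0,0.2],"rot":[0,0,0],"hand":0},{"linear":[0,0,0],"rot":[0,0,0],"hand":0}]'
python3 go.py .5848 -.23 .18 82.5
```

```text
clock: 23.95
tool_pos: [0.4151, 0.0747, 0.0077]
orientation: [50.1, 89.9, 56.0]
force: [0.5, 0.0, -2.3]
opening: 0.0615
clk 23.95 pos [0.4151 0.0747 0.0077] lin [-0.01 -0.01  0.  ] rot [-0.02  0.01  0.01] F [ 0.5  0.  -2.3] op 0.0615 J [  37.   13.  -46.   -0.  -31. -121.]
clock: 24.95
tool_pos: [0.411, 0.0728, 0.1785]
orientation: [-178.5, 89.7, -172.7]
force: [0.2, 1.3, -2.5]
opening: 0.0623
clk 24.95 pos [0.411  0.0728 0.1785] lin [ 2.9  -5.05  0.03] rot [ 0.   -0.06 -2.66] F [ 0.2  1.3 -2.5] op 0.0623 J [  37.   -2.  -34.   -0.  -59. -121.]
```

```bash
python3 -m crank '[{"linear":[0.2,-0.4,0],"rot":[0,0,-0.3],"hand":0},{"linear":[0.4,-0.7,0],"rot":[0,0,-0.4],"hand":0},{"linear":[0.45,-0.8,0],"rot":[0,0,-0.4],"hand":0},{"linear":[0.45,-0.8,0],"rot":[0,0,-0.4],"hand":0},{"linear":[0.45,-0.8,0],"rot":[0,0,-0.4],"hand":0},{"linear":[0.4,-0.7,0],"rot":[0,0,-0.4],"hand":0},{"linear":[0.3,-0.5,0],"rot":[0,0,-0.3],"hand":0},{"linear":[0.2,-0.3,0],"rot":[0,0,0],"hand":0},{"linear":[0,0,0],"rot":[0,0,0],"hand":0},{"linear":[0,0,0],"rot":[0,0,0],"hand":0}]'
python3 go.py .5848 -.23 .13 82.5
```

```text
clock: 26.2
tool_pos: [0.5795, -0.2371, 0.1599]
orientation: [178.0, 88.3, 170.4]
force: [0.3, -0.7, -1.6]
opening: 0.0617
clk 26.2 pos [ 0.5795 -0.2371  0.1599] lin [ 0.09  0.12 -0.5 ] rot [-0.06 -0.33  0.03] F [ 0.3 -0.7 -1.6] op 0.0617 J [ -5.  20. -10.  -0. -62. -93.]
```

```bash
python3 -m crank '[{"linear":[0.09,0.12,0],"rot":[-0.06,-0.33,0.03],"hand":0},{"linear":[0,0,-0.2],"rot":[0,0,0],"hand":0},{"linear":[0,0,-0.3],"rot":[0,0,0],"hand":0},{"linear":[0,0,-0.1],"rot":[0,0,0],"hand":0},{"linear":[0,0,0],"rot":[0,0,0],"hand":0},{"linear":[0,0,0],"rot":[0,0,0],"hand":0}]'
python3 go.py .5848 -.23 .0957 82.5
```

```text
clock: 26.95
tool_pos: [0.5844, -0.2261, 0.1224]
orientation: [1.7, 89.8, -5.5]
force: [0.4, 0.6, -2.3]
opening: 0.0616
clk 26.95 pos [ 0.5844 -0.2261  0.1224] lin [ 0.01 -0.06 -0.44] rot [ 0.    0.04 -0.05] F [ 0.4  0.6 -2.3] op 0.0616 J [ -3.  21. -14.   0. -56. -94.]
```

```bash
python3 -m crank '[{"linear":[0,-0.06,-0.1],"rot":[0,0.04,-0.05],"hand":0},{"linear":[0,0,-0.12],"rot":[0,0,0],"hand":0},{"linear":[0,0,-0.12],"rot":[0,0,0],"hand":0},{"linear":[0,0,-0.04],"rot":[0,0,0],"hand":0},{"linear":[0,0,0],"rot":[0,0,0],"hand":0},{"linear":[0,0,0],"rot":[0,0,0],"hand":0}]'
python3 go.py .5848 -.23 .0957 82.5
```

```text
clock: 27.7
tool_pos: [0.5847, -0.2303, 0.0986]
orientation: [-47.1, 90.0, -54.6]
force: [-0.3, -0.0, -3.1]
opening: 0.0617
clk 27.7 pos [ 0.5847 -0.2303  0.0986] lin [ 0.    0.01 -0.05] rot [0.01 0.   0.01] F [-0.3 -0.  -3.1] op 0.0617 J [ -4.  22. -15.   0. -53. -94.]
```

```bash
python3 -m crank '[{"linear":[0,0,-0.05],"rot":[0,0,0],"hand":0}]'
python3 go.py .5848 -.23 .0957 82.5
python3 -m crank '[{"linear":[0,0,-0.03],"rot":[0,0,0],"hand":0}]'
python3 go.py .5848 -.23 .0957 82.5
```

```text
clock: 27.82
tool_pos: [0.5851, -0.2304, 0.0959]
orientation: [-21.5, 89.9, -29.0]
force: [0.9, 0.1, -1.5]
opening: 0.0618
clk 27.82 pos [ 0.5851 -0.2304  0.0959] lin [-0.    0.01 -0.  ] rot [0.01 0.01 0.01] F [ 0.9  0.1 -1.5] op 0.0618 J [ -4.  22. -15.   0. -53. -94.]
clock: 27.95
tool_pos: [0.585, -0.2303, 0.0948]
orientation: [-25.3, 89.9, -32.8]
force: [-5.3, 3.3, 11.8]
opening: 0.0622
clk 27.95 pos [ 0.585  -0.2303  0.0948] lin [-0.    0.01  0.02] rot [0.01 0.01 0.  ] F [-5.3  3.3 11.8] op 0.0622 J [ -4.  22. -15.   0. -52. -94.]
```

Contact. Release and raise.

```bash
python3 -m crank '[{"linear":[0,0,0],"rot":[0,0,0],"hand":0},{"linear":[0,0,0],"rot":[0,0,0],"hand":1},{"linear":[0,0,0],"rot":[0,0,0],"hand":1},{"linear":[0,0,0],"rot":[0,0,0],"hand":1},{"linear":[0,0,0],"rot":[0,0,0],"hand":1},{"linear":[0,0,0.3],"rot":[0,0,0],"hand":1},{"linear":[0,0,0.5],"rot":[0,0,0],"hand":1},{"linear":[0,0,0.6],"rot":[0,0,0],"hand":1},{"linear":[0,0,0.6],"rot":[0,0,0],"hand":1},{"linear":[0,0,0.4],"rot":[0,0,0],"hand":1},{"linear":[0,0,0],"rot":[0,0,0],"hand":1},{"linear":[0,0,0],"rot":[0,0,0],"hand":1}]'
python3 go.py .668 .08 .25 108.2
python3 - <<'E'
from col import *
s=shot('wrist');save(s,'w9.png');col(s,.127)
E
```

```text
clock: 29.45
tool_pos: [0.5857, -0.2311, 0.2519]
orientation: [-13.3, 89.5, -20.7]
force: [-0.9, -0.4, -0.5]
opening: 0.0876
clk 29.45 pos [ 0.5857 -0.2311  0.2519] lin [ 1.37  5.19 -0.03] rot [0.01 0.1  5.13] F [-0.9 -0.4 -0.5] op 0.0876 J [ -4.  15.  -4.   0. -71. -94.]
col [ 584.6 -230. ] [63.  95.1] 82.6 0.127
```

View pics/w9.png

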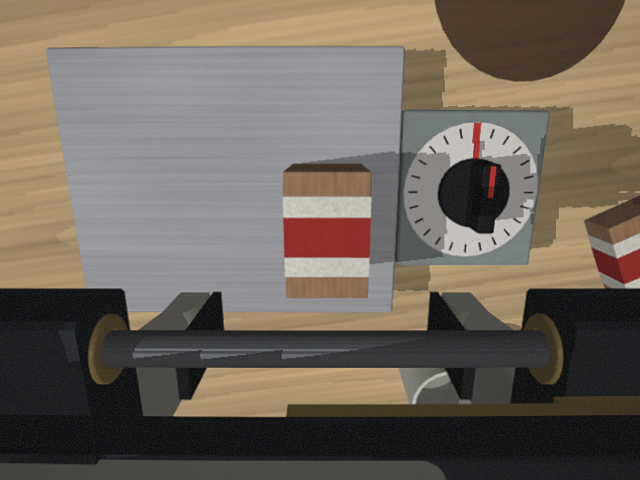

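```bash
python3 -m crank '[{"linear":[0.1,0.5,0],"rot":[0,0,0.4],"hand":1},{"linear":[0.2,0.8,0],"rot":[0,0,0.7],"hand":1},{"linear":[0.2,0.8,0],"rot":[0,0,0.8],"hand":1},{"linear":[0.2,0.8,0],"rot":[0,0,0.8],"hand":1},{"linear":[0.2,0.8,0],"rot":[0,0,0.8],"hand":1},{"linear":[0.2,0.7,0],"rot":[0,0,0.8],"hand":1},{"linear":[0.2,0.5,0],"rot":[0,0,0.5],"hand":1},{"linear":[0.1,0.3,0],"rot":[0,0,0.3],"hand":1},{"linear":[0,0,0],"rot":[0,0,0],"hand":1},{"linear":[0,0,0],"rot":[0,0,0],"hand":1}]'
python3 go.py .668 .08 .2 108.2
python3 - <<'E'
from cart import *
s=shot('wrist');save(s,'w10.png');carts(s)
E
```

```text
clock: 30.75
tool_pos: [0.6669, 0.0888, 0.243]
orientation: [-153.7, 89.6, -135.0]
force: [-0.0, 0.1, 0.2]
opening: 0.0874
clk 30.75 pos [0.6669 0.0888 0.243 ] lin [ 0.02 -0.15 -0.72] rot [ 0.06 -0.06 -0.1 ] F [-0.   0.1  0.2] op 0.0874 J [ 24.  20.   2.   0. -72. -96.]
[ 280  165   70  103 6950] [667.9  78.5] [95.2 62.7] 18.7 0.04
```

View pics/w10.png

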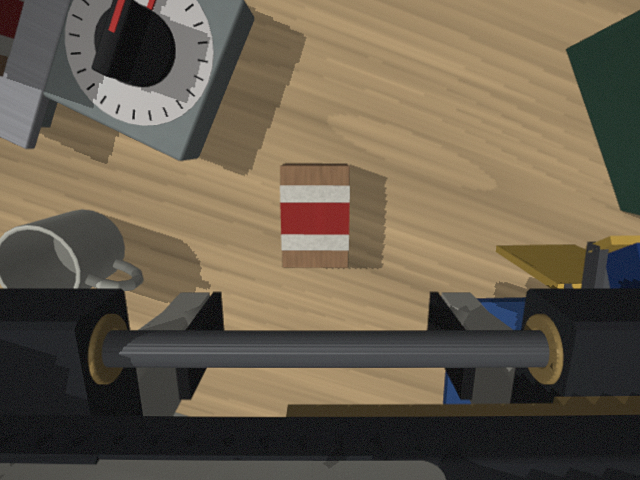

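```bash
python3 - <<'E'
from h import *
for n in ['wrist','top']:
    s=shot(n);P,ok=cloud(s);m=ok&(P[...,2]>.05)&(P[...,2]<.35)&(P[...,0]>.5)&(P[...,1]>.12)&(P[...,1]<.5)&(P[...,0]<.95)
    hsv=cv2.cvtColor(s['image'],cv2.COLOR_RGB2HSV)
    for nm,h0,h1 in[('blue',105,130),('yel',15,32)]:
        q=P[m&(hsv[...,0]>=h0)&(hsv[...,0]<=h1)&(hsv[...,1]>120)]
        if len(q): print(n,nm,len(q),np.percentile(q,[0.5,5,50,95,99.5],axis=0).round(3).tolist())
# mug
m=ok&(P[...,2]>.05)&(P[...,2]<.1)&(P[...,0]>.7)&(P[...,1]>-.25)&(P[...,1]<0)
print(np.percentile(P[m],[1,50,99],axis=0).round(3))
E
```

```text
wrist blue 1304 [[0.597, 0.127, 0.183], [0.6, 0.234, 0.186], [0.61, 0.239, 0.198], [0.622, 0.242, 0.209], [0.662, 0.244, 0.343]]
wrist yel 4694 [[0.593, 0.121, 0.058], [0.599, 0.123, 0.066], [0.628, 0.24, 0.141], [0.639, 0.285, 0.336], [0.641, 0.3, 0.338]]
top blue 91 [[0.586, 0.191, 0.187], [0.599, 0.241, 0.196], [0.747, 0.293, 0.254], [0.771, 0.342, 0.305], [0.773, 0.342, 0.319]]
top yel 246 [[0.577, 0.232, 0.06], [0.601, 0.241, 0.093], [0.768, 0.315, 0.309], [0.789, 0.352, 0.317], [0.797, 0.359, 0.318]]
[[ 0.739 -0.168  0.051]
 [ 0.78  -0.125  0.074]
 [ 0.813 -0.062  0.085]]
```

```bash
python3 -m crank '[{"linear":[0.02,-0.17,-0.3],"rot":[0.06,-0.06,0],"hand":1},{"linear":[0,0,-0.4],"rot":[0,0,0],"hand":1},{"linear":[0,0,-0.5],"rot":[0,0,0],"hand":1},{"linear":[0,0,-0.5],"rot":[0,0,0],"hand":1},{"linear":[0,0,-0.5],"rot":[0,0,0],"hand":1},{"linear":[0,0,-0.3],"rot":[0,0,0],"hand":1},{"linear":[0,0,-0.1],"rot":[0,0,0],"hand":1},{"linear":[0,0,0],"rot":[0,0,0],"hand":1},{"linear":[0,0,0],"rot":[0,0,0],"hand":1}]'
python3 go.py .668 .0785 .008 108.6
```

```text
clock: 32.02
tool_pos: [0.6691, 0.0714, 0.0887]
orientation: [-3.0, 89.5, 15.2]
force: [0.1, -0.6, -0.1]
opening: 0.0874
clk 32.02 pos [0.6691 0.0714 0.0887] lin [-0.02  0.12 -1.34] rot [-0.03  0.1   0.09] F [ 0.1 -0.6 -0.1] op 0.0874 J [ 23.  26. -10.   0. -54. -95.]
```

```bash
python3 -m crank '[{"linear":[-0.02,0.12,-0.2],"rot":[0,0.1,0.09],"hand":1},{"linear":[0,0,-0.3],"rot":[0,0,0],"hand":1},{"linear":[0,0,-0.3],"rot":[0,0,0],"hand":1},{"linear":[0,0,-0.2],"rot":[0,0,0],"hand":1},{"linear":[0,0,0],"rot":[0,0,0],"hand":1},{"linear":[0,0,0],"rot":[0,0,0],"hand":1}]'
python3 go.py .668 .0785 .008 108.6
```

```text
clock: 32.78
tool_pos: [0.6677, 0.0793, 0.0245]
orientation: [85.6, 89.9, 104.3]
force: [-0.2, 0.0, -0.0]
opening: 0.0878
clk 32.77 pos [0.6677 0.0793 0.0245] lin [ 0.01 -0.01 -0.27] rot [-0.03 -0.01 -0.01] F [-0.2  0.  -0. ] op 0.0878 J [ 23.  30. -12.  -0. -47. -94.]
```

```bash
python3 -m crank '[{"linear":[0,-0.01,-0.15],"rot":[0,0,0],"hand":1},{"linear":[0,0,-0.1],"rot":[0,0,0],"hand":1},{"linear":[0,0,0],"rot":[0,0,0],"hand":1}]'
python3 go.py .668 .0785 .008 108.6
python3 -m crank '[{"linear":[0,0,0],"rot":[0,0,0],"hand":0},{"linear":[0,0,0],"rot":[0,0,0],"hand":0},{"linear":[0,0,0],"rot":[0,0,0],"hand":0},{"linear":[0,0,0],"rot":[0,0,0],"hand":0},{"linear":[0,0,0],"rot":[0,0,0],"hand":0}]'
python3 go.py .668 .0785 .008 108.6
python3 -m crank '[{"linear":[0,0,0.3],"rot":[0,0,0],"hand":0},{"linear":[0,0,0.5],"rot":[0,0,0],"hand":0},{"linear":[0,0,0.6],"rot":[0,0,0],"hand":0},{"linear":[0,0,0.6],"rot":[0,0,0],"hand":0},{"linear":[0,0,0.6],"rot":[0,0,0],"hand":0},{"linear":[0,0,0.5],"rot":[0,0,0],"hand":0},{"linear":[0,0,0.3],"rot":[0,0,0],"hand":0},{"linear":[0,0,0],"rot":[0,0,0],"hand":0}]'
python3 go.py .5847 -.23 .22 82.6
```

```text
clock: 33.15
tool_pos: [0.6682, 0.0787, 0.0095]
orientation: [52.9, 89.8, 71.5]
force: [-0.2, -0.8, 0.6]
opening: 0.0877
clk 33.15 pos [0.6682 0.0787 0.0095] lin [-0.   -0.   -0.02] rot [-0.03  0.01 -0.01] F [-0.2 -0.8  0.6] op 0.0877 J [ 23.  31. -13.  -0. -45. -94.]
clock: 33.78
tool_pos: [0.6687, 0.0788, 0.0101]
orientation: [40.1, 89.8, 58.8]
force: [0.6, -0.5, -0.1]
opening: 0.0616
clk 33.77 pos [0.6687 0.0788 0.0101] lin [-0.01 -0.01 -0.03] rot [-0.04  0.02 -0.01] F [ 0.6 -0.5 -0.1] op 0.0616 J [ 23.  31. -13.  -0. -46. -94.]
clock: 34.78
tool_pos: [0.6659, 0.0779, 0.2281]
orientation: [33.3, 89.7, 52.0]
force: [-0.4, -0.3, -2.3]
opening: 0.0618
clk 34.77 pos [0.6659 0.0779 0.2281] lin [-1.35 -5.13 -0.13] rot [-0.04  0.05 -5.21] F [-0.4 -0.3 -2.3] op 0.0618 J [ 23.  20.   0.  -0. -70. -95.]
```

```bash
python3 -m crank '[{"linear":[-0.1,-0.4,0],"rot":[0,0,-0.4],"hand":0},{"linear":[-0.2,-0.7,0],"rot":[0,0,-0.7],"hand":0},{"linear":[-0.2,-0.8,0],"rot":[0,0,-0.8],"hand":0},{"linear":[-0.2,-0.8,0],"rot":[0,0,-0.8],"hand":0},{"linear":[-0.2,-0.8,0],"rot":[0,0,-0.8],"hand":0},{"linear":[-0.2,-0.7,0],"rot":[0,0,-0.8],"hand":0},{"linear":[-0.2,-0.5,0],"rot":[0,0,-0.6],"hand":0},{"linear":[-0.1,-0.3,0],"rot":[0,0,-0.3],"hand":0},{"linear":[0,0,0],"rot":[0,0,0],"hand":0},{"linear":[0,0,0],"rot":[0,0,0],"hand":0}]'
python3 go.py .5847 -.23 .16 82.6
```

```text
clock: 36.02
tool_pos: [0.5686, -0.2355, 0.2196]
orientation: [158.9, 89.4, 150.2]
force: [0.4, 0.7, -1.8]
opening: 0.0616
clk 36.02 pos [ 0.5686 -0.2355  0.2196] lin [ 0.27  0.09 -0.99] rot [-0.06 -0.11  0.26] F [ 0.4  0.7 -1.8] op 0.0616 J [ -5.  16.  -7.  -0. -68. -94.]
```

```bash
python3 -m crank '[{"linear":[0.27,0.09,0],"rot":[-0.06,-0.1,0.26],"hand":0},{"linear":[0,0,-0.2],"rot":[0,0,0],"hand":0},{"linear":[0,0,-0.3],"rot":[0,0,0],"hand":0},{"linear":[0,0,-0.3],"rot":[0,0,0],"hand":0},{"linear":[0,0,0],"rot":[0,0,0],"hand":0},{"linear":[0,0,0],"rot":[0,0,0],"hand":0}]'
python3 go.py .5855 -.23 .139 82.6
```

```text
clock: 36.78
tool_pos: [0.5873, -0.2253, 0.1679]
orientation: [171.5, 89.9, 164.6]
force: [0.2, 0.0, -2.9]
opening: 0.0621
clk 36.77 pos [ 0.5873 -0.2253  0.1679] lin [-0.03 -0.08 -0.48] rot [-0.01 -0.02 -0.09] F [ 0.2  0.  -2.9] op 0.0621 J [ -3.  19. -10.  -0. -61. -94.]
```

```bash
python3 -m crank '[{"linear":[-0.03,-0.08,-0.1],"rot":[0,-0.02,-0.09],"hand":0},{"linear":[0,0,-0.12],"rot":[0,0,0],"hand":0},{"linear":[0,0,-0.12],"rot":[0,0,0],"hand":0},{"linear":[0,0,-0.04],"rot":[0,0,0],"hand":0},{"linear":[0,0,0],"rot":[0,0,0],"hand":0},{"linear":[0,0,0],"rot":[0,0,0],"hand":0}]'
python3 go.py .5855 -.23 .138 82.6
```

```text
clock: 37.52
tool_pos: [0.586, -0.2306, 0.1449]
orientation: [13.2, 89.9, 5.8]
force: [-0.2, -0.5, -2.7]
opening: 0.0619
clk 37.52 pos [ 0.586  -0.2306  0.1449] lin [-0.01  0.01 -0.12] rot [-0.    0.02  0.01] F [-0.2 -0.5 -2.7] op 0.0619 J [ -4.  20. -12.  -0. -58. -94.]
```

```bash
python3 -m crank '[{"linear":[-0.01,0.01,-0.07],"rot":[0,0.02,0],"hand":0},{"linear":[0,0,-0.05],"rot":[0,0,0],"hand":0}]'
python3 go.py .5855 -.23 .138 82.6
python3 -m crank '[{"linear":[0,0,-0.04],"rot":[0,0,0],"hand":0}]'
python3 go.py .5855 -.23 .138 82.6
```

```text
clock: 37.78
tool_pos: [0.5857, -0.23, 0.1378]
orientation: [13.0, 89.9, 5.5]
force: [-0.7, -0.3, -2.6]
opening: 0.0615
clk 37.77 pos [ 0.5857 -0.23    0.1378] lin [-0. -0.  0.] rot [-0.    0.01  0.  ] F [-0.7 -0.3 -2.6] op 0.0615 J [ -4.  20. -12.  -0. -58. -94.]
clock: 37.9
tool_pos: [0.5859, -0.23, 0.137]
orientation: [-8.2, 89.9, -15.6]
force: [-9.2, 5.9, 22.4]
opening: 0.0615
clk 37.9 pos [ 0.5859 -0.23    0.137 ] lin [-0.01  0.    0.02] rot [ 0.01  0.02 -0.  ] F [-9.2  5.9 22.4] op 0.0615 J [ -4.  20. -12.   0. -57. -94.]
```

```bash
python3 -m crank '[{"linear":[0,0,0],"rot":[0,0,0],"hand":0},{"linear":[0,0,0],"rot":[0,0,0],"hand":1},{"linear":[0,0,0],"rot":[0,0,0],"hand":1},{"linear":[0,0,0],"rot":[0,0,0],"hand":1},{"linear":[0,0,0],"rot":[0,0,0],"hand":1},{"linear":[0,0,0.3],"rot":[0,0,0],"hand":1},{"linear":[0,0,0.5],"rot":[0,0,0],"hand":1},{"linear":[0,0,0.6],"rot":[0,0,0],"hand":1},{"linear":[0,0,0.6],"rot":[0,0,0],"hand":1},{"linear":[0,0,0.4],"rot":[0,0,0],"hand":1},{"linear":[0,0,0],"rot":[0,0,0],"hand":1},{"linear":[0,0,0],"rot":[0,0,0],"hand":1}]'
python3 go.py .36 .26 .3 82.6
python3 - <<'E'
from col import *
s=shot('wrist');save(s,'w11.png');col(s,.167)
s=shot('top');save(s,'t11.png')
P,ok=cloud(s);hsv=cv2.cvtColor(s['image'],cv2.COLOR_RGB2HSV)
u,v=np.meshgrid(range(640),range(480))
m=ok&(u>215)&(u<256)&(v>295)&(v<330)&(P[...,2]>.055)&(P[...,2]<.08)
print('handle',rect(P,m),np.median(P[m][:,2]))
E
```

```text
clock: 39.4
tool_pos: [0.5863, -0.2309, 0.294]
orientation: [-12.7, 89.5, -20.1]
force: [1.4, -0.4, 0.3]
opening: 0.0875
clk 39.4 pos [ 0.5863 -0.2309  0.294 ] lin [-3.77  8.18  0.1 ] rot [ 0.04  0.1  -0.01] F [ 1.4 -0.4  0.3] op 0.0875 J [ -4.  14.   0.   0. -76. -94.]
col [ 585.2 -229.7] [62.9 95.3] 82.6 0.167
handle ((354.06268310546875, 266.65655517578125), (108.33988952636719, 51.941253662109375), 47.35973358154297) 0.06700647123648984
```

View pics/t11.png

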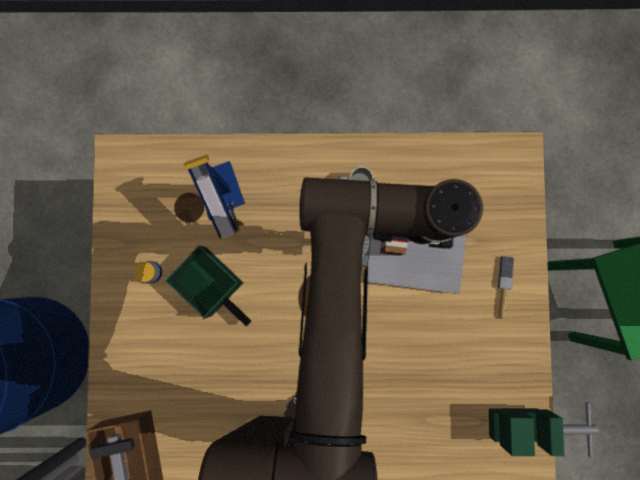

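```bash
python3 -m crank '[{"linear":[-0.2,0.4,0],"rot":[0,0,0.7],"hand":1},{"linear":[-0.2,0.4,0],"rot":[0,0,0.95],"hand":1},{"linear":[-0.2,0.4,0],"rot":[0,0,0.95],"hand":1},{"linear":[-0.2,0.4,0],"rot":[0,0,0.95],"hand":1},{"linear":[-0.2,0.4,0],"rot":[0,0,0.95],"hand":1},{"linear":[-0.2,0.4,0],"rot":[0,0,0.95],"hand":1},{"linear":[-0.2,0.4,0],"rot":[0,0,0.95],"hand":1},{"linear":[-0.2,0.4,0],"rot":[0,0,0.95],"hand":1},{"linear":[-0.2,0.4,0],"rot":[0,0,0.95],"hand":1},{"linear":[-0.2,0.4,0],"rot":[0,0,0.95],"hand":1},{"linear":[-0.2,0.4,0],"rot":[0,0,0.95],"hand":1},{"linear":[-0.2,0.4,0],"rot":[0,0,0.95],"hand":1},{"linear":[-0.2,0.4,0],"rot":[0,0,0.95],"hand":1},{"linear":[-0.2,0.4,0],"rot":[0,0,0.95],"hand":1},{"linear":[-0.2,0.4,0],"rot":[0,0,0.95],"hand":1},{"linear":[-0.2,0.4,0],"rot":[0,0,0.95],"hand":1},{"linear":[0,0.3,0],"rot":[0,0,0.95],"hand":1},{"linear":[0,0.2,0],"rot":[0,0,0.95],"hand":1}]'
python3 go.py .36 .26 .3 -43
```

```text
clock: 41.75
tool_pos: [0.38, 0.1922, 0.2788]
orientation: [165.4, 88.9, -115.0]
force: [0.2, 0.7, 0.5]
opening: 0.0875
clk 41.75 pos [0.38   0.1922 0.2788] lin [-0.33  1.13  0.35] rot [ 0.2   0.22 29.48] F [0.2 0.7 0.5] op 0.0875 J [ 54.  -5. -23.   0. -73. -64.]
```

```bash
python3 -m crank '[{"linear":[0,0,0.1],"rot":[0,0,0.95],"hand":1},{"linear":[0,0,0.1],"rot":[0,0,0.95],"hand":1},{"linear":[0,0,0],"rot":[0,0,0.95],"hand":1},{"linear":[0,0,0],"rot":[0,0,0.95],"hand":1},{"linear":[0,0,0],"rot":[0,0,0.95],"hand":1},{"linear":[0,0,0],"rot":[0,0,0.95],"hand":1},{"linear":[0,0,0],"rot":[0,0,0.95],"hand":1},{"linear":[0,0,0],"rot":[0,0,0.95],"hand":1},{"linear":[0,0,0],"rot":[0,0,0.95],"hand":1},{"linear":[0,0,0],"rot":[0,0,0.95],"hand":1},{"linear":[0,0,0],"rot":[0,0,0.95],"hand":1},{"linear":[0,0,0],"rot":[0,0,0.95],"hand":1},{"linear":[0,0,0],"rot":[0,0,0.95],"hand":1},{"linear":[0,0,0],"rot":[0,0,0.95],"hand":1},{"linear":[0,0,0],"rot":[0,0,0.95],"hand":1},{"linear":[0,0,0],"rot":[0,0,0.95],"hand":1},{"linear":[0,0,0],"rot":[0,0,0.95],"hand":1},{"linear":[0,0,0],"rot":[0,0,0.95],"hand":1},{"linear":[0,0,0],"rot":[0,0,0.95],"hand":1},{"linear":[0,0,0],"rot":[0,0,0.95],"hand":1}]'
python3 go.py .36 .26 .3 -43
python3 -m crank '[{"linear":[0,0.1,0],"rot":[0,0,0.95],"hand":1},{"linear":[0,0.2,0],"rot":[0,0,0.95],"hand":1},{"linear":[0,0.2,0],"rot":[0,0,0.95],"hand":1},{"linear":[0,0.2,0],"rot":[0,0,0.95],"hand":1},{"linear":[0,0.2,0],"rot":[0,0,0.95],"hand":1},{"linear":[0,0.1,0],"rot":[0,0,0.95],"hand":1},{"linear":[0,0,0],"rot":[0,0,0.95],"hand":1},{"linear":[0,0,0],"rot":[0,0,0.9],"hand":1},{"linear":[0,0,0],"rot":[0,0,0],"hand":1},{"linear":[0,0,0],"rot":[0,0,0],"hand":1}]'
python3 go.py .36 .26 .3 -43
python3 -c "
from h import *
save(shot('wrist'),'w12.png')"
```

```text
clock: 44.25
tool_pos: [0.3737, 0.1866, 0.2767]
orientation: [125.9, 87.7, -56.2]
force: [-0.3, -0.1, 0.2]
opening: 0.0877
clk 44.25 pos [0.3737 0.1866 0.2767] lin [-0.23  1.22  0.39] rot [0.25 0.41 9.81] F [-0.3 -0.1  0.2] op 0.0877 J [ 56.  -7. -26.   2. -72.  31.]
clock: 45.5
tool_pos: [0.371, 0.245, 0.27]
orientation: [105.8, 87.6, -37.3]
force: [-0.4, -0.1, -0.7]
opening: 0.0877
clk 45.5 pos [0.371 0.245 0.27 ] lin [-0.18  0.25  0.5 ] rot [0.26 0.41 2.03] F [-0.4 -0.1 -0.7] op 0.0877 J [ 61.  -4. -24.   3. -70.  65.]
```

View pics/w12.png

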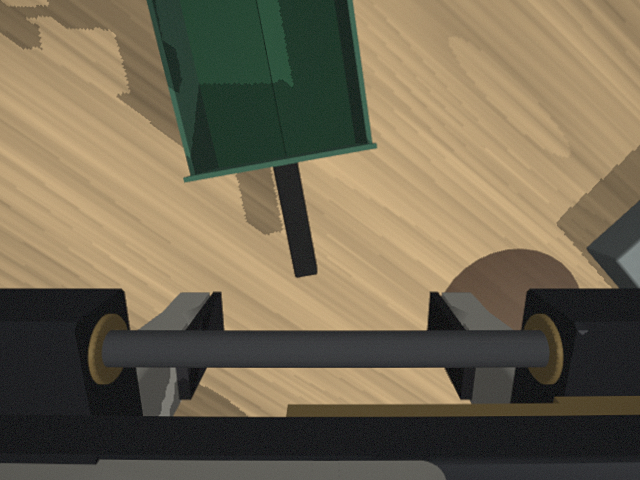

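```bash
python3 -m crank '[{"linear":[-0.1,0.1,0.2],"rot":[0.2,0.4,0.7],"hand":1},{"linear":[-0.1,0.1,0],"rot":[0,0,0.7],"hand":1},{"linear":[0,0,0],"rot":[0,0,0.6],"hand":1},{"linear":[0,0,0],"rot":[0,0,0],"hand":1},{"linear":[0,0,0],"rot":[0,0,0],"hand":1}]'
python3 go.py .36 .26 .3 -43
cat > pan.py <<'E'
from h import *
def handle(s,z0=.05,z1=.075,v0=0):
    P,ok=cloud(s);hsv=cv2.cvtColor(s['image'],cv2.COLOR_RGB2HSV)
    m=ok&(P[...,2]>z0)&(P[...,2]<z1)&(hsv[...,2]<60)&(P[...,0]>.25)&(P[...,0]<.7)&(P[...,1]>0)&(P[...,1]<.5)
    m[:v0]=0
    g=hsv[...,1]>90
    m=m&~g
    m=cv2.morphologyEx(m.astype(np.uint8),cv2.MORPH_OPEN,np.ones((5,5)))
    n,l,st,c=cv2.connectedComponentsWithStats(m)
    for i in range(1,n):
        if st[i,4]>300: 
            r=rect(P,l==i);print(st[i],np.round(r[0],1),np.round(r[1],1),round(r[2],1),np.median(P[l==i][:,2]).round(4))
E
python3 - <<'E'
from pan import *
s=shot('wrist');save(s,'w13.png');handle(s)
E
```

```text
clock: 46.18
tool_pos: [0.3585, 0.257, 0.2819]
orientation: [32.4, 89.6, -100.8]
force: [-0.4, -0.3, 0.8]
opening: 0.0877
clk 46.17 pos [0.3585 0.257  0.2819] lin [0.02 0.05 0.3 ] rot [ 0.09 -0.02  0.05] F [-0.4 -0.3  0.8] op 0.0877 J [ 62.  -4. -22.   0. -73.  75.]
[ 312  156   23  109 2360] [358.9 259.6] [103.4  20.5] 46.6 0.0668
```

View pics/w13.png

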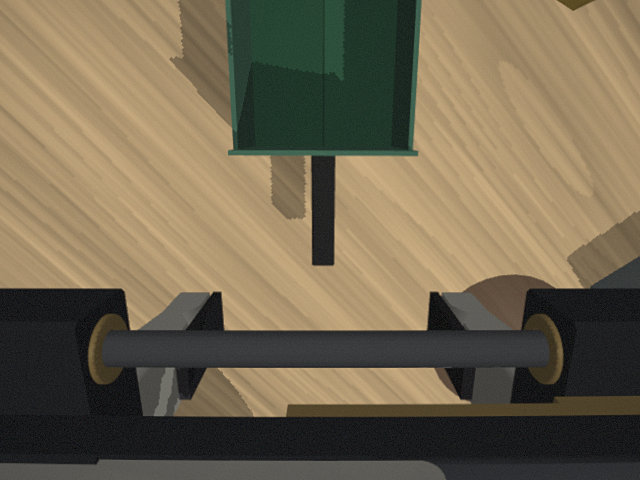

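```bash
python3 -m crank '[{"linear":[0,0.04,-0.2],"rot":[0.09,0,-0.03],"hand":1},{"linear":[0,0,-0.4],"rot":[0,0,0],"hand":1},{"linear":[0,0,-0.5],"rot":[0,0,0],"hand":1},{"linear":[0,0,-0.5],"rot":[0,0,0],"hand":1},{"linear":[0,0,-0.5],"rot":[0,0,0],"hand":1},{"linear":[0,0,-0.3],"rot":[0,0,0],"hand":1},{"linear":[0,0,0],"rot":[0,0,0],"hand":1},{"linear":[0,0,0],"rot":[0,0,0],"hand":1}]'
python3 go.py .359 .2597 .036 -43.4
python3 - <<'E'
from pan import *
s=shot('wrist');handle(s)
E
```

```text
clock: 47.22
tool_pos: [0.3573, 0.2578, 0.1297]
orientation: [-63.5, 89.8, 162.7]
force: [0.2, 0.8, -0.3]
opening: 0.088
clk 47.23 pos [0.3573 0.2578 0.1297] lin [ 0.03  0.03 -1.56] rot [-0.01 -0.03  0.07] F [ 0.2  0.8 -0.3] op 0.088 J [ 61.   4. -35.  -0. -51.  75.]
[ 306  174   39  156 5593] [361.4 262.3] [93.3 21. ] 46.6 0.0668
```

```bash
python3 -m crank '[{"linear":[0.03,0.03,-0.2],"rot":[0,-0.03,0.07],"hand":1},{"linear":[0,0,-0.35],"rot":[0,0,0],"hand":1},{"linear":[0,0,-0.35],"rot":[0,0,0],"hand":1},{"linear":[0,0,-0.3],"rot":[0,0,0],"hand":1},{"linear":[0,0,0],"rot":[0,0,0],"hand":1},{"linear":[0,0,0],"rot":[0,0,0],"hand":1}]'
python3 go.py .359 .2597 .036 -43.4
```

```text
clock: 48.02
tool_pos: [0.3606, 0.262, 0.0568]
orientation: [-163.4, 89.5, 63.3]
force: [-0.2, 0.7, -0.6]
opening: 0.0875
clk 48.02 pos [0.3606 0.262  0.0568] lin [-0.03 -0.04 -0.35] rot [-0.08  0.04 -0.02] F [-0.2  0.7 -0.6] op 0.0875 J [ 61.  10. -40.  -0. -39.  75.]
```

```bash
python3 -m crank '[{"linear":[-0.02,-0.03,-0.15],"rot":[-0.08,0.04,0],"hand":1},{"linear":[0,0,-0.12],"rot":[0,0,0],"hand":1},{"linear":[0,0,-0.08],"rot":[0,0,0],"hand":1},{"linear":[0,0,0],"rot":[0,0,0],"hand":1},{"linear":[0,0,0],"rot":[0,0,0],"hand":1}]'
python3 go.py .359 .2597 .036 -43.4
```

```text
clock: 48.65
tool_pos: [0.3599, 0.2611, 0.0357]
orientation: [-169.2, 89.8, 57.5]
force: [0.5, -0.7, 0.3]
opening: 0.0878
clk 48.65 pos [0.3599 0.2611 0.0357] lin [-0.01 -0.02  0.01] rot [-0.03  0.02 -0.02] F [ 0.5 -0.7  0.3] op 0.0878 J [ 62.  12. -42.   0. -36.  75.]
```

Close on the handle; meanwhile measure the chute.

```bash
python3 -m crank '[{"linear":[0,0,0],"rot":[0,0,0],"hand":0},{"linear":[0,0,0],"rot":[0,0,0],"hand":0},{"linear":[0,0,0],"rot":[0,0,0],"hand":0},{"linear":[0,0,0],"rot":[0,0,0],"hand":0},{"linear":[0,0,0],"rot":[0,0,0],"hand":0},{"linear":[0,0,0],"rot":[0,0,0],"hand":0},{"linear":[0,0,0],"rot":[0,0,0],"hand":0}]'
python3 go.py .359 .2597 .036 -43.4
python3 - <<'E'
from h import *
s=shot('wrist');save(s,'w14.png')
s=shot('top');cv2.imwrite('pics/t14.png',cv2.resize(s['image'][140:330,150:280,::-1],None,fx=4,fy=3.1))
s=shot('scene');cv2.imwrite('pics/s14.png',cv2.resize(s['image'][150:300,320:500,::-1],None,fx=4,fy=4,interpolation=cv2.INTER_CUBIC))
E
```

```text
clock: 49.52
tool_pos: [0.3601, 0.2614, 0.0362]
orientation: [-169.0, 89.8, 57.7]
force: [-0.5, -0.2, 0.1]
opening: 0.0232
clk 49.52 pos [0.3601 0.2614 0.0362] lin [-0.02 -0.03 -0.  ] rot [-0.04  0.02 -0.02] F [-0.5 -0.2  0.1] op 0.0232 J [ 62.  12. -42.   0. -36.  75.]
```

View pics/w14.png

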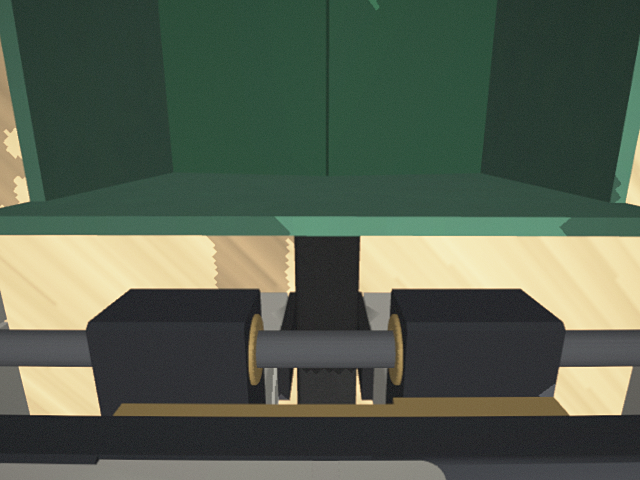

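View pics/t14.png

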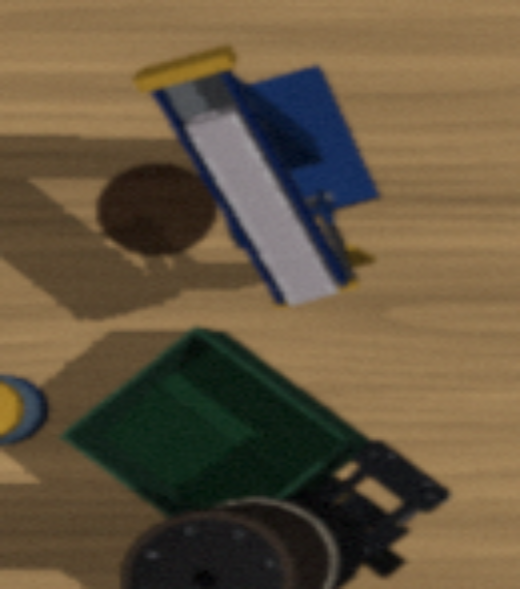

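View pics/s14.png

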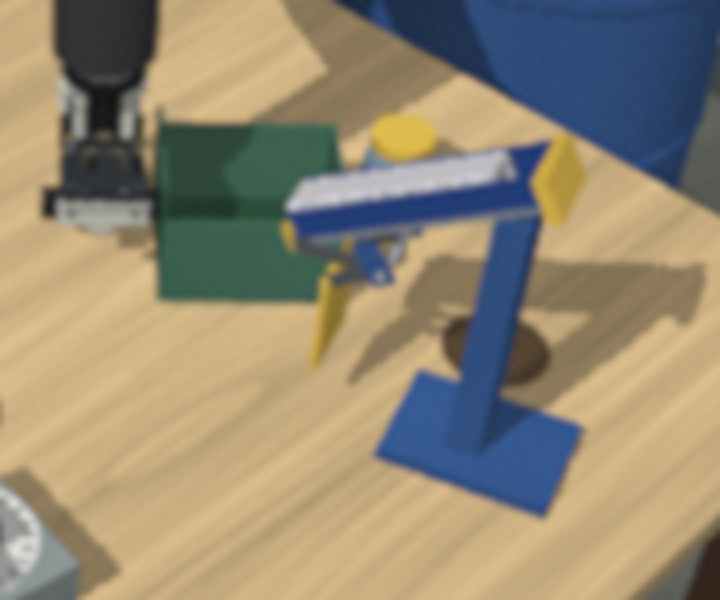

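```bash
python3 - <<'E'
from h import *
for n in ['top','scene']:
    s=shot(n);P,ok=cloud(s);hsv=cv2.cvtColor(s['image'],cv2.COLOR_RGB2HSV)
    z=P[...,2]
    m=ok&(z>.172)&(z<.33)&(P[...,0]>.55)&(P[...,0]<.85)&(P[...,1]>.2)&(P[...,1]<.42)
    yel=(hsv[...,0]>=15)&(hsv[...,0]<=32)&(hsv[...,1]>120)
    a=m&~yel
    a=cv2.morphologyEx(a.astype(np.uint8),cv2.MORPH_OPEN,np.ones((2,2)))>0
    r=rect(P,a);print(n,a.sum(),np.round(r[0],1),np.round(r[1],1),round(r[2],1))
    b=cv2.boxPoints(r).round(1).tolist();print(b)
    grey=a&(hsv[...,1]<70)
    if n=='top':
        # white strip (piece tops): fit line
        Q=P[grey];vx,vy,x0,y0=cv2.fitLine(Q[:,:2].astype(np.float32),cv2.DIST_HUBER,0,.01,.01).ravel();print('axis',np.degrees(np.arctan2(vy,vx)),x0,y0)
        r=rect(P,grey);print('grey',np.round(r[0],1),np.round(r[1],1),r[2])
        d=np.array([np.cos(np.radians(22)),np.sin(np.radians(22))])
        t=(Q[:,:2]-[x0,y0])@d; 
        for k in np.arange(t.min(),t.max(),.02): 
            w=(t>=k)&(t<k+.02); print(k.round(3),Q[w].mean(0).round(4))
    p=P[m&yel];print('yel',len(p))
    pp=P[ok&yel&(z>.05)&(z<.165)&(P[...,0]>.55)&(P[...,0]<.7)&(P[...,1]>.18)&(P[...,1]<.36)]
    print('paddle',len(pp),pp.mean(0).round(4) if len(pp) else '')
    if n=='scene' and len(pp)>10:
        for zz in np.arange(.05,.165,.015):
            w=pp[(pp[:,2]>zz)&(pp[:,2]<zz+.015)]
            if len(w):print(zz,len(w),w.min(0).round(3),w.max(0).round(3))
E
```

```text
top 1726 [609.1 229. ] [530.9 131.6] 44.4
[[373.5, 90.0999984741211], [465.70001220703125, -3.799999952316284], [844.7000122070312, 368.0], [752.5999755859375, 461.8999938964844]]
axis 22.83692 0.69529444 0.2957453
grey [611.9 226.2] [530.9 123.6] 44.449249267578125
-0.325 [ 0.4657 -0.0038  1.4859]
-0.305 [nan nan nan]
-0.285 [nan nan nan]
-0.265 [nan nan nan]
-0.245 [nan nan nan]
-0.225 [nan nan nan]
-0.205 [nan nan nan]
-0.185 [nan nan nan]
-0.165 [nan nan nan]
-0.145 [nan nan nan]
-0.125 [0.5905 0.2594 0.2061]
-0.105 [0.6056 0.2644 0.212 ]
-0.085 [0.626  0.2684 0.2185]
-0.065 [0.6434 0.2767 0.2311]
-0.045 [0.6619 0.2843 0.2454]
-0.025 [0.6811 0.2908 0.2472]
-0.005 [0.6994 0.299  0.2695]
0.015 [0.7183 0.3047 0.2839]
0.035 [0.7364 0.3146 0.2801]
0.055 [0.7542 0.3224 0.2769]
0.075 [0.7622 0.3344 0.2804]
0.095 [nan nan nan]
0.115 [nan nan nan]
0.135 [nan nan nan]
0.155 [0.8447 0.368  0.0014]
yel 214
paddle 30 [0.6352 0.2451 0.1064]
scene 1501 [882.5 -97.4] [ 198.6 1489.6] 27.6
[[449.6000061035156, 516.7999877929688], [1139.300048828125, -803.5999755859375], [1315.300048828125, -711.5999755859375], [625.5999755859375, 608.7000122070312]]
yel 204
paddle 127 [0.6326 0.2562 0.0994]
0.05 18 [0.619 0.235 0.052] [0.639 0.298 0.065]
0.065 22 [0.616 0.235 0.066] [0.642 0.304 0.08 ]
0.08 23 [0.618 0.234 0.081] [0.64  0.299 0.095]
0.095 19 [0.62  0.237 0.096] [0.641 0.294 0.109]
0.11 18 [0.626 0.234 0.11 ] [0.64  0.28  0.125]
0.125 11 [0.631 0.235 0.126] [0.641 0.261 0.139]
0.14 11 [0.626 0.238 0.141] [0.641 0.262 0.152]
0.155 5 [0.633 0.235 0.156] [0.642 0.25  0.163]<stdin>:19: RuntimeWarning: Mean of empty slice.
  ret = um.true_divide(
```

```bash
python3 - <<'E'
from h import *
s=shot('top');P,ok=cloud(s);hsv=cv2.cvtColor(s['image'],cv2.COLOR_RGB2HSV);z=P[...,2]
yel=(hsv[...,0]>=12)&(hsv[...,0]<=34)&(hsv[...,1]>100)
m=ok&(z>.175)&(z<.335)&(P[...,0]>.55)&(P[...,0]<.85)&(P[...,1]>.2)&(P[...,1]<.42)&~yel
Q=P[m]
for yaw in [21,22,23]:
    d=np.array([np.cos(np.radians(yaw)),np.sin(np.radians(yaw))]);nn=np.array([-d[1],d[0]])
    t=Q[:,:2]@d;l=Q[:,:2]@nn
    print(yaw,'t',np.percentile(t,[0.5,1,2,98,99,99.5]).round(3))
    for k in np.arange(.65,.85,.02):
        w=(t>=k)&(t<k+.02)
        if w.sum()>10: print(k.round(2),w.sum(),'lat',np.percentile(l[w],[2,98]).round(4),'mid',np.percentile(l[w],[2,98]).mean().round(4),'z',np.percentile(Q[w,2],[2,50,98]).round(3))
E
```

```text
21 t [0.64  0.642 0.644 0.829 0.831 0.832]
0.65 169 lat [0.0022 0.0566] mid 0.0294 z [0.181 0.215 0.222]
0.67 167 lat [0.0015 0.0563] mid 0.0289 z [0.182 0.225 0.236]
0.69 191 lat [-0.0042  0.0581] mid 0.027 z [0.184 0.236 0.248]
0.71 205 lat [-0.0069  0.0644] mid 0.0288 z [0.182 0.248 0.258]
0.73 176 lat [-0.001   0.0554] mid 0.0272 z [0.182 0.26  0.27 ]
0.75 179 lat [0.0035 0.0539] mid 0.0287 z [0.241 0.273 0.282]
0.77 177 lat [0.0028 0.0541] mid 0.0284 z [0.252 0.283 0.293]
0.79 157 lat [0.0023 0.0534] mid 0.0278 z [0.183 0.276 0.301]
0.81 209 lat [0.0019 0.0516] mid 0.0268 z [0.19  0.277 0.309]
0.83 26 lat [0.0063 0.0491] mid 0.0277 z [0.278 0.283 0.289]
22 t [0.64  0.642 0.645 0.829 0.831 0.832]
0.65 170 lat [-0.0093  0.045 ] mid 0.0179 z [0.181 0.214 0.222]
0.67 169 lat [-0.0103  0.0444] mid 0.0171 z [0.182 0.225 0.236]
0.69 188 lat [-0.0165  0.0464] mid 0.015 z [0.184 0.236 0.248]
0.71 204 lat [-0.0195  0.0515] mid 0.016 z [0.182 0.248 0.258]
0.73 176 lat [-0.0138  0.0429] mid 0.0145 z [0.182 0.26  0.27 ]
0.75 181 lat [-0.0098  0.0407] mid 0.0154 z [0.241 0.272 0.282]
0.77 177
[... 230 characters left out ...]
278 0.283 0.289]
23 t [0.641 0.642 0.645 0.829 0.832 0.833]
0.65 168 lat [-0.0208  0.0333] mid 0.0063 z [0.181 0.214 0.221]
0.67 172 lat [-0.022   0.0329] mid 0.0054 z [0.182 0.225 0.236]
0.69 187 lat [-0.0287  0.0344] mid 0.0028 z [0.184 0.236 0.248]
0.71 206 lat [-0.0321  0.039 ] mid 0.0034 z [0.182 0.248 0.258]
0.73 172 lat [-0.027   0.0301] mid 0.0015 z [0.182 0.26  0.27 ]
0.75 182 lat [-0.0233  0.0281] mid 0.0024 z [0.241 0.272 0.282]
0.77 176 lat [-0.0247  0.0268] mid 0.0011 z [0.254 0.283 0.293]
0.79 156 lat [-0.0259  0.0257] mid -0.0001 z [0.183 0.278 0.3  ]
0.81 212 lat [-0.0269  0.0232] mid -0.0018 z [0.19  0.277 0.309]
0.83 29 lat [-0.0222  0.0203] mid -0.001 z [0.278 0.283 0.289]
```

```bash
python3 -m crank '[{"linear":[0,0,0.15],"rot":[0,0,0],"hand":0},{"linear":[0,0,0.15],"rot":[0,0,0],"hand":0},{"linear":[0,0,0.15],"rot":[0,0,0],"hand":0},{"linear":[0,0,0.1],"rot":[0,0,0],"hand":0},{"linear":[0,0,0],"rot":[0,0,0],"hand":0},{"linear":[0,0,0],"rot":[0,0,0],"hand":0}]'
python3 go.py .359 .2597 .06 -43.4
cat > tilt.py <<'E'
from h import *
s=shot('wrist')
# rim of the back wall and side rims in tool frame: fit floor plane of the bowl
P,ok=cloud(s);hsv=cv2.cvtColor(s['image'],cv2.COLOR_RGB2HSV)
u,v=np.meshgrid(range(640),range(480))
g=ok&(hsv[...,0]>65)&(hsv[...,0]<90)&(v<165)&(u>190)&(u<315)
g2=ok&(hsv[...,0]>65)&(hsv[...,0]<90)&(v<165)&(u>340)&(u<460)
for m in(g,g2):
    Q=P[m]; c=Q.mean(0); A=np.c_[Q[:,:2]-c[:2],np.ones(len(Q))]
    k=np.linalg.lstsq(A,Q[:,2],rcond=None)[0];print(len(Q),c.round(4),'slopes deg',np.degrees(np.arctan(k[:2])).round(2))
o=monitor.get_obs();print('moment',o['moment'].round(2),'F',o['force'].round(1))
E
python3 tilt.py
python3 -c "
from h import *
save(shot('wrist'),'w15.png')
s=shot('scene');cv2.imwrite('pics/s15.png',cv2.resize(s['image'][150:300,320:500,::-1],None,fx=4,fy=4,interpolation=cv2.INTER_CUBIC))"
```

```text
clock: 50.58
tool_pos: [0.3594, 0.2606, 0.0715]
orientation: [-161.2, 89.8, 65.5]
force: [-0.4, 0.4, -1.9]
opening: 0.0214
clk 50.58 pos [0.3594 0.2606 0.0715] lin [-0.01 -0.01 -0.19] rot [-0.03  0.01 -0.02] F [-0.4  0.4 -1.9] op 0.0214 J [ 62.   8. -39.  -0. -42.  75.]
20377 [0.4016 0.3497 0.052 ] slopes deg [ 10.65 -10.53]
19553 [0.4465 0.3075 0.0519] slopes deg [-11.22  10.16]
moment [-0.22  0.13 -0.05] F [-0.5  0.1 -1.4]
```

View pics/s15.png

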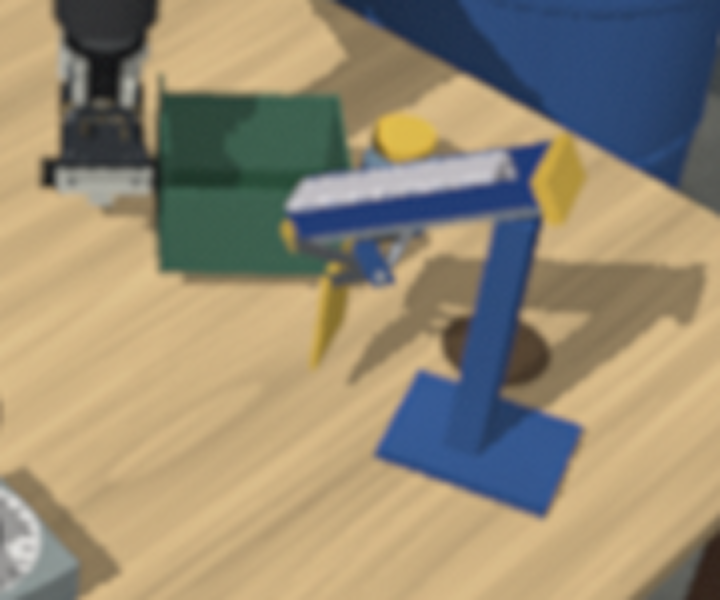

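View pics/w15.png

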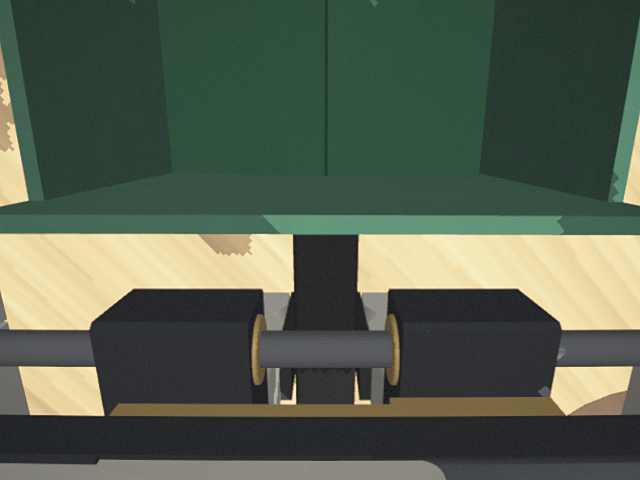

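```bash
python3 -m crank '[{"linear":[-0.15,-0.1,0],"rot":[0,0,-0.2],"hand":0},{"linear":[-0.15,-0.15,0],"rot":[0,0,-0.4],"hand":0},{"linear":[0,-0.15,0],"rot":[0,0,-0.5],"hand":0},{"linear":[0,-0.15,0],"rot":[0,0,-0.5],"hand":0},{"linear":[0,-0.15,0],"rot":[0,0,-0.5],"hand":0},{"linear":[0.05,-0.15,0],"rot":[0,0,-0.5],"hand":0},{"linear":[0.1,-0.15,0],"rot":[0,0,-0.5],"hand":0},{"linear":[0.1,-0.15,0],"rot":[0,0,-0.5],"hand":0},{"linear":[0.1,-0.15,0],"rot":[0,0,-0.5],"hand":0},{"linear":[0.1,-0.1,0],"rot":[0,0,-0.5],"hand":0},{"linear":[0.1,0,0],"rot":[0,0,-0.4],"hand":0},{"linear":[0,0,0],"rot":[0,0,0],"hand":0},{"linear":[0,0,0],"rot":[0,0,0],"hand":0}]'
python3 go.py .377 .177 .058 -69.3
python3 tilt.py
python3 -c "
from h import *
save(shot('wrist'),'w16.png')
s=shot('scene');cv2.imwrite('pics/s16.png',cv2.resize(s['image'][150:300,320:500,::-1],None,fx=4,fy=4,interpolation=cv2.INTER_CUBIC))
s=shot('top');cv2.imwrite('pics/t16.png',cv2.resize(s['image'][140:330,150:310,::-1],None,fx=3.5,fy=3.1,interpolation=cv2.INTER_CUBIC))"
```

```text
clock: 52.35
tool_pos: [0.3759, 0.17, 0.0704]
orientation: [-147.1, 90.0, 52.8]
force: [0.1, 0.3, -2.0]
opening: 0.0217
clk 52.35 pos [0.3759 0.17   0.0704] lin [ 0.02  0.12 -0.21] rot [-0.    0.    0.17] F [ 0.1  0.3 -2. ] op 0.0217 J [ 52.   6. -43.  -0. -41.  58.]
20378 [0.4537 0.2305 0.0507] slopes deg [  4.71 -14.19]
19555 [0.4747 0.1724 0.0506] slopes deg [-5.58 13.93]
moment [-0.1   0.2  -0.03] F [ 0.5  0.1 -2.5]
```

View pics/s16.png

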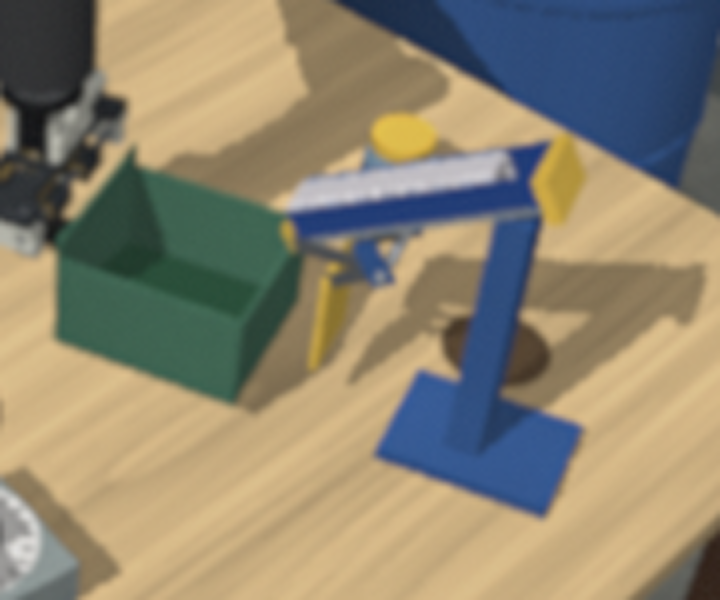

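View pics/t16.png

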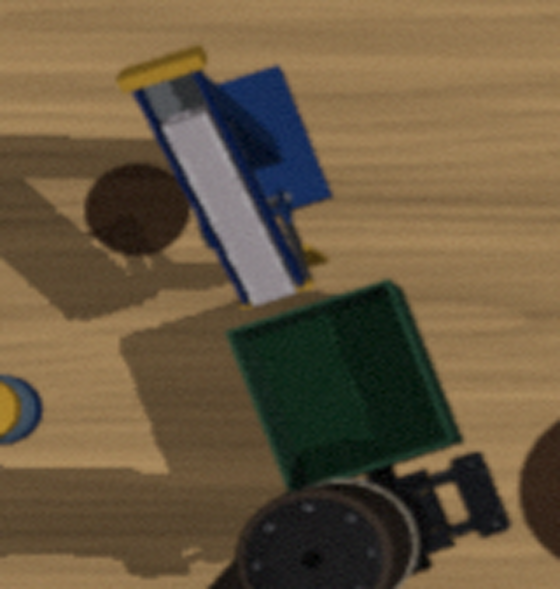

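```bash
python3 - <<'E'
from h import *
s=shot('top');t=shot('scene')
T=lambda a,b:(150+a/3.5,140+b/3.1); S=lambda a,b:(320+a/4,150+b/4)
for p in [(248,305),(302,287)]: print('lip',onz(s,*T(*p),.18).round(4),onz(s,*T(*p),.2).round(4))
for p in [(232,331),(399,284),(288,488),(460,440)]: print('rim',onz(s,*T(*p),.13).round(4))
print('scene lip corner', [onz(t,*S(*p),z).round(4) for p,z in [((295,240),.18),((287,208),.2)]])
# predicted pan rim pts
o=monitor.get_obs();g=o['tool_pos'];yaw=np.radians(-70.15+90);d=np.array([np.cos(yaw),np.sin(yaw)]);n=np.array([-d[1],d[0]])
for a,b in[(225,75),(225,-75)]: print('pred',(g[:2]+d*a/1000+n*b/1000).round(4))
E
```

```text
lip [0.5803 0.2838 0.18  ] [0.5785 0.2794 0.2   ]
lip [0.597  0.2392 0.18  ] [0.595  0.2355 0.2   ]
rim [0.5594 0.3083 0.13  ]
rim [0.6045 0.165  0.13  ]
rim [0.4076 0.2591 0.13  ]
rim [0.4529 0.1124 0.13  ]
scene lip corner [array([0.6086, 0.2327, 0.18  ]), array([0.5922, 0.2386, 0.2   ])]
pred [0.562 0.317]
pred [0.6129 0.1759]
```

```bash
python3 -m crank '[{"linear":[0,0.1,-0.1],"rot":[0,0,0.17],"hand":0},{"linear":[0.05,0.1,-0.1],"rot":[0,0,0],"hand":0},{"linear":[0.05,0,0],"rot":[0,0,0],"hand":0},{"linear":[0,0,0],"rot":[0,0,0],"hand":0}]'
python3 go.py .3916 .1843 .058 -69.3;python3 go.py .40 .1875 .058 -69.3
```

```text
clock: 53.15
tool_pos: [0.3821, 0.1833, 0.0574]
orientation: [-156.7, 90.0, 44.2]
force: [0.4, 0.0, -2.5]
opening: 0.022
clk 53.15 pos [0.3821 0.1833 0.0574] lin [0.16 0.02 0.01] rot [-0.    0.   -0.03] F [ 0.4  0.  -2.5] op 0.022 J [ 53.   8. -43.   0. -39.  58.]
clk 53.15 pos [0.3821 0.1833 0.0574] lin [0.3  0.07 0.01] rot [-0.    0.   -0.03] F [ 0.4  0.  -2.5] op 0.022 J [ 53.   8. -43.   0. -39.  58.]
```

```bash
python3 -m crank '[{"linear":[0.1,0.02,0.01],"rot":[0,0,-0.03],"hand":0},{"linear":[0.1,0.02,0],"rot":[0,0,0],"hand":0},{"linear":[0,0,0],"rot":[0,0,0],"hand":0}]'
python3 go.py .4064 .1902 .058 -69.3
python3 -m crank '[{"linear":[0.06,0.03,0],"rot":[0,0,0],"hand":0}]'
python3 go.py .4064 .1902 .058 -69.3
python3 -c "
from h import *
s=shot('scene');cv2.imwrite('pics/s17.png',cv2.resize(s['image'][150:300,320:500,::-1],None,fx=4,fy=4,interpolation=cv2.INTER_CUBIC))
s=shot('top');cv2.imwrite('pics/t17.png',cv2.resize(s['image'][140:330,150:310,::-1],None,fx=3.5,fy=3.1,interpolation=cv2.INTER_CUBIC))"
```

```text
clock: 53.52
tool_pos: [0.3953, 0.186, 0.0583]
orientation: [-159.5, 89.9, 41.2]
force: [0.6, 0.3, -1.6]
opening: 0.0217
clk 53.52 pos [0.3953 0.186  0.0583] lin [ 0.18  0.07 -0.01] rot [-0.01  0.01  0.  ] F [ 0.6  0.3 -1.6] op 0.0217 J [ 51.   9. -41.   0. -40.  59.]
clock: 53.65
tool_pos: [0.3989, 0.1875, 0.0583]
orientation: [-155.9, 90.0, 44.8]
force: [0.3, 0.3, -2.4]
opening: 0.022
clk 53.65 pos [0.3989 0.1875 0.0583] lin [ 0.12  0.04 -0.  ] rot [-0.01  0.01  0.01] F [ 0.3  0.3 -2.4] op 0.022 J [ 51.  10. -41.   0. -40.  60.]
```

View pics/s17.png

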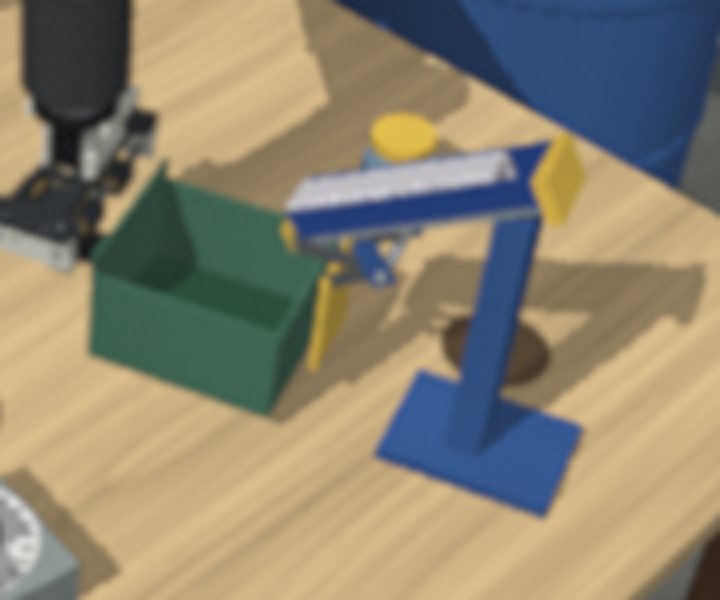

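View pics/t17.png

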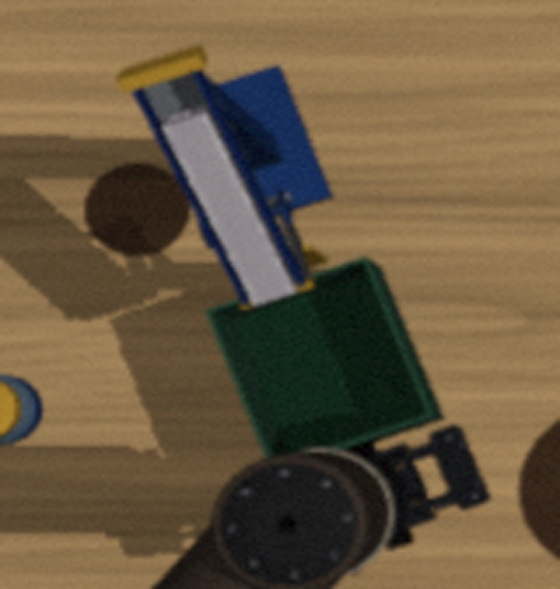

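```bash
python3 -m crank '[{"linear":[0.06,0.022,0],"rot":[0,0,0],"hand":0}]'
python3 go.py .43 .199 .058 -69.3
python3 -m crank '[{"linear":[0.06,0.022,0],"rot":[0,0,0],"hand":0}]'
python3 go.py .43 .199 .058 -69.3
```

```text
clock: 53.88
tool_pos: [0.4029, 0.1892, 0.0584]
orientation: [-160.5, 89.9, 40.2]
force: [-0.1, 0.6, -2.7]
opening: 0.0217
clk 53.88 pos [0.4029 0.1892 0.0584] lin [ 0.45  0.16 -0.01] rot [-0.01  0.01  0.  ] F [-0.1  0.6 -2.7] op 0.0217 J [ 51.  10. -40.   0. -40.  60.]
clock: 54.0
tool_pos: [0.4068, 0.1907, 0.0584]
orientation: [-159.4, 89.9, 41.3]
force: [0.4, 0.2, -1.5]
opening: 0.0218
clk 54.0 pos [0.4068 0.1907 0.0584] lin [ 0.39  0.14 -0.01] rot [-0.01  0.01 -0.  ] F [ 0.4  0.2 -1.5] op 0.0218 J [ 50.  10. -40.   0. -40.  60.]
```

```bash
python3 -m crank '[{"linear":[0.05,0.019,0],"rot":[0,0,0],"hand":0}]'
python3 -m crank '[{"linear":[0.05,0.019,0],"rot":[0,0,0],"hand":0}]'
python3 -c "
from h import *
s=shot('scene');cv2.imwrite('pics/s18.png',cv2.resize(s['image'][150:300,320:500,::-1],None,fx=4,fy=4,interpolation=cv2.INTER_CUBIC))"
```

```text
clock: 54.12
tool_pos: [0.4101, 0.192, 0.0584]
orientation: [-160.4, 89.9, 40.3]
force: [-0.2, 0.3, -1.6]
opening: 0.0215
clock: 54.25
tool_pos: [0.4133, 0.1933, 0.0584]
orientation: [-159.2, 89.9, 41.5]
force: [0.3, 0.2, -1.9]
opening: 0.0217
```

View pics/s18.png

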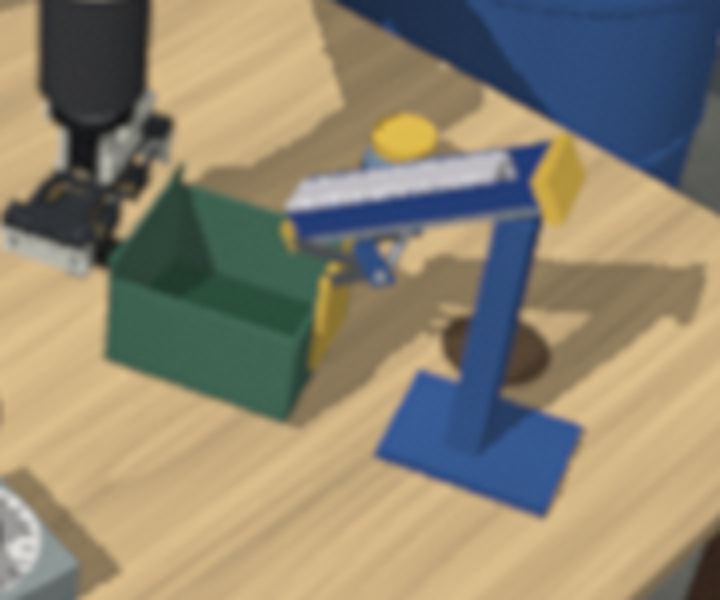

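```bash
for i in 1; do python3 -m crank '[{"linear":[0.05,0.019,0],"rot":[0,0,0],"hand":0}]'; python3 -m crank '[{"linear":[0.05,0.019,0],"rot":[0,0,0],"hand":0}]'; done; python3 go.py .43 .199 .058 -69.3
```

```text
clock: 54.42
tool_pos: [0.4163, 0.1943, 0.0582]
orientation: [-158.9, 90.0, 41.8]
force: [-2.6, -0.9, -4.0]
opening: 0.0217
clock: 54.55
tool_pos: [0.4184, 0.1947, 0.0577]
orientation: [14.9, 89.9, -144.5]
force: [-4.0, -0.5, -4.5]
opening: 0.0219
clk 54.55 pos [0.4184 0.1947 0.0577] lin [0.19 0.07 0.01] rot [ 0.01 -0.02  0.  ] F [-4.  -0.5 -4.5] op 0.0219 J [ 49.  11. -38.  -0. -41.  61.]
```

```bash
python3 -m crank '[{"linear":[0.12,0.045,0],"rot":[0,0,0],"hand":0},{"linear":[0.12,0.045,0],"rot":[0,0,0],"hand":0},{"linear":[0.12,0.045,0],"rot":[0,0,0],"hand":0},{"linear":[0.06,0.022,0],"rot":[0,0,0],"hand":0},{"linear":[0.03,0.01,0],"rot":[0,0,0],"hand":0},{"linear":[0.02,0.007,0],"rot":[0,0,0],"hand":0}]'
python3 go.py .4398 .2032 .058 -69.3
python3 -c "
from h import *
s=shot('scene');cv2.imwrite('pics/s19.png',cv2.resize(s['image'][150:300,320:500,::-1],None,fx=4,fy=4,interpolation=cv2.INTER_CUBIC))"
```

```text
clock: 55.3
tool_pos: [0.4412, 0.1997, 0.0537]
orientation: [14.4, 88.8, -145.1]
force: [-9.2, -1.8, -0.2]
opening: 0.0216
clk 55.3 pos [0.4412 0.1997 0.0537] lin [-0.02  0.06  0.07] rot [ 0.14 -0.2   0.05] F [-9.2 -1.8 -0.2] op 0.0216 J [ 47.  14. -35.  -0. -42.  63.]
```

View pics/s19.png

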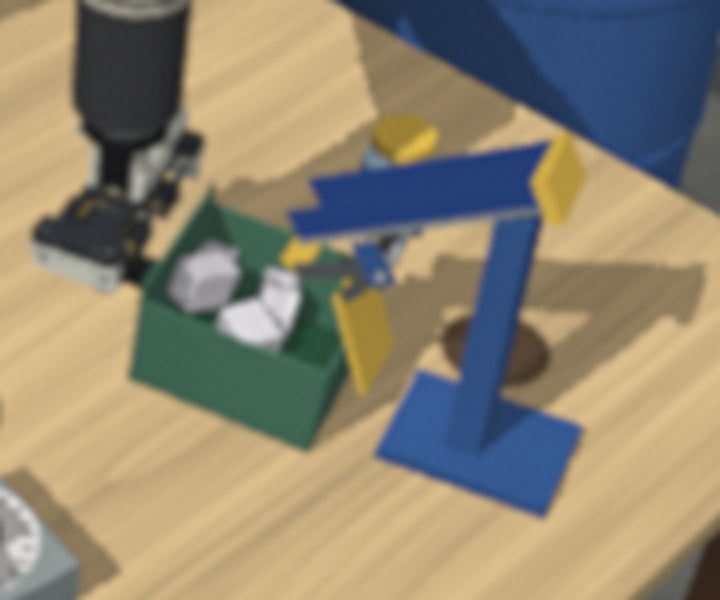

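```bash
python3 -m crank '[{"linear":[0,0.03,0.02],"rot":[0.1,-0.1,0],"hand":0},{"linear":[0.01,0.004,0],"rot":[0,0,0],"hand":0},{"linear":[0.01,0.004,0],"rot":[0,0,0],"hand":0}]'
python3 -c "
from h import *
save(shot('wrist'),'w20.png')
s=shot('top');cv2.imwrite('pics/t20.png',cv2.resize(s['image'][140:330,150:310,::-1],None,fx=3.5,fy=3.1,interpolation=cv2.INTER_CUBIC))"
```

```text
clock: 55.72
tool_pos: [0.4409, 0.2003, 0.0537]
orientation: [6.0, 89.2, -153.6]
force: [-9.1, -1.3, 0.2]
opening: 0.022
```

View pics/w20.png

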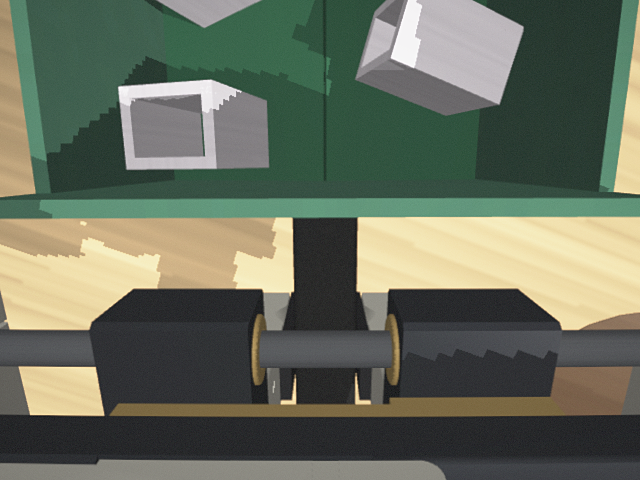

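View pics/t20.png

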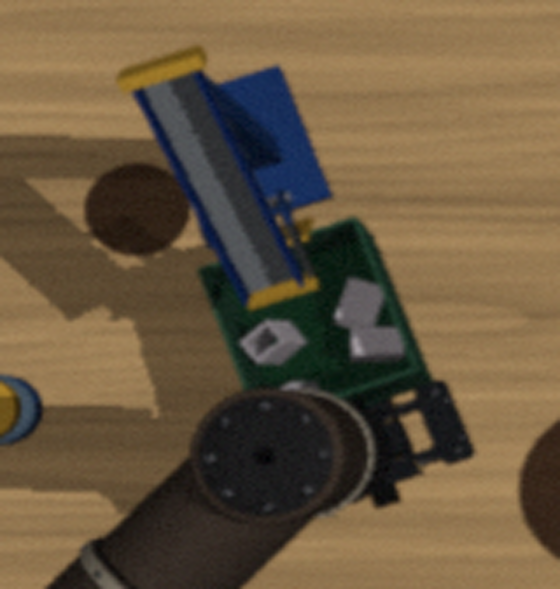

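All four pieces are in the pan and the chute is empty. Now I'll retract gently.

```bash
python3 -m crank '[{"linear":[-0.09,-0.035,0.02],"rot":[0.05,-0.08,0],"hand":0},{"linear":[-0.14,-0.05,0.02],"rot":[0,0,0],"hand":0},{"linear":[-0.18,-0.07,0.02],"rot":[0,0,0],"hand":0},{"linear":[-0.18,-0.07,0],"rot":[0,0,0],"hand":0},{"linear":[-0.18,-0.07,0],"rot":[0,0,0],"hand":0},{"linear":[-0.15,-0.07,0],"rot":[0,0,0],"hand":0},{"linear":[-0.1,-0.1,0],"rot":[0,0,0],"hand":0},{"linear":[0,-0.1,0],"rot":[0,0,0],"hand":0},{"linear":[0,0,0],"rot":[0,0,0],"hand":0}]'
python3 go.py .40 .0 .058 -69.3
python3 -c "
from h import *
save(shot('wrist'),'w21.png')
s=shot('scene');cv2.imwrite('pics/s21.png',cv2.resize(s['image'][150:300,320:500,::-1],None,fx=4,fy=4,interpolation=cv2.INTER_CUBIC))"
```

```text
clock: 56.95
tool_pos: [0.3783, 0.1662, 0.0589]
orientation: [-94.3, 89.9, 106.2]
force: [0.5, -0.0, -5.1]
opening: 0.0216
clk 56.95 pos [0.3783 0.1662 0.0589] lin [ 0.36 -2.77 -0.02] rot [-0.03 -0.01  0.05] F [ 0.5 -0.  -5.1] op 0.0216 J [ 51.   7. -44.  -0. -39.  59.]
```

View pics/s21.png

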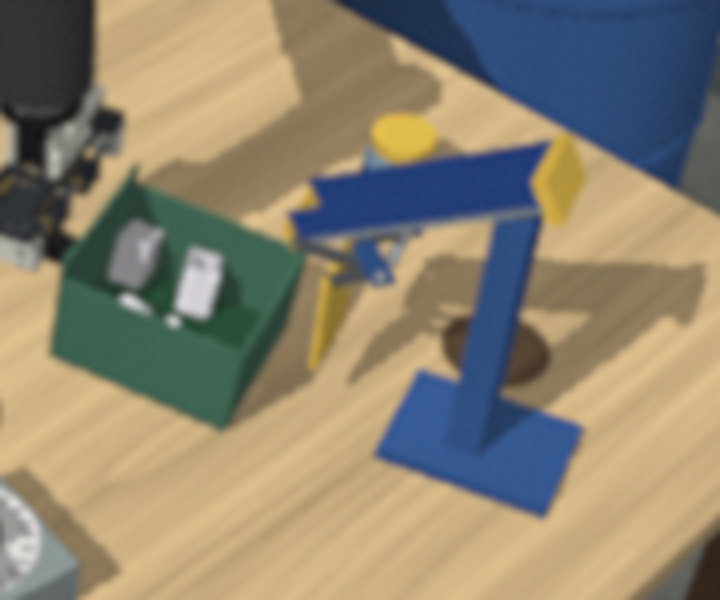

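View pics/w21.png

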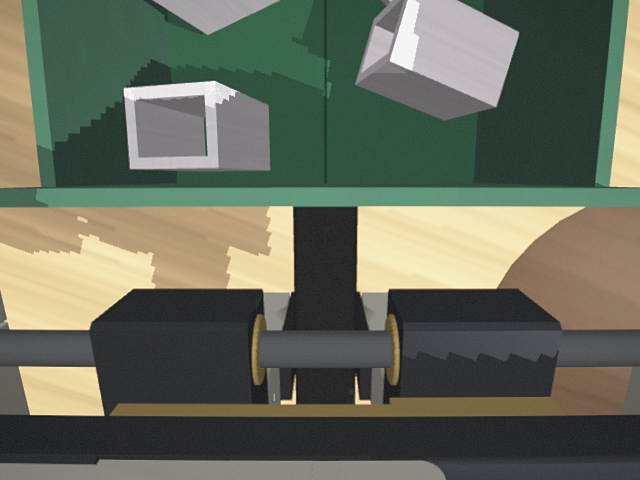

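```bash
cat > rim.py <<'E'
from h import *
s=shot('scene');P,ok=cloud(s);hsv=cv2.cvtColor(s['image'],cv2.COLOR_RGB2HSV)
o=monitor.get_obs();g=o['tool_pos'];M=R.from_euler('xyz',o['orientation'],degrees=True).as_matrix()
yaw=np.arctan2(M[1,1],M[0,1])+np.pi/2;d=np.array([np.cos(yaw),np.sin(yaw)]);n=np.array([-d[1],d[0]])
m=ok&(hsv[...,0]>60)&(hsv[...,0]<95)&(hsv[...,1]>80)
Q=P[m];a=(Q[:,:2]-g[:2])@d;l=(Q[:,:2]-g[:2])@n;z=Q[:,2]-g[2]+.036
sel=(a>.03)&(a<.26)&(abs(l)<.1);a=a[sel]-.14;l=l[sel];z=z[sel]
w=l<-.068   # right outer wall
print('n',sel.sum(),w.sum())
for k in np.arange(-.09,.09,.02):
    q=w&(a>=k)&(a<k+.02)
    if q.sum()>3: print(k.round(2),q.sum(),'zmin',np.percentile(z[q],3).round(4),'zmax',np.percentile(z[q],97).round(4))
print('a range',np.percentile(a,[1,99]).round(3))
E
python3 rim.py; python3 tilt.py
```

```text
n 1808 854
-0.09 74 zmin 0.005 zmax 0.0877
-0.07 104 zmin 0.0021 zmax 0.0871
-0.05 105 zmin -0.0006 zmax 0.0858
-0.03 96 zmin -0.0039 zmax 0.0742
-0.01 106 zmin -0.0061 zmax 0.0761
0.01 100 zmin -0.0071 zmax 0.0721
0.03 110 zmin -0.0087 zmax 0.0745
0.05 103 zmin -0.0114 zmax 0.074
0.07 56 zmin 0.0001 zmax 0.0741
a range [-0.086  0.082]
12897 [0.4628 0.2249 0.031 ] slopes deg [ -0.65 -15.6 ]
9775 [0.4662 0.1714 0.0321] slopes deg [-10.77  12.26]
moment [-0.24  0.39 -0.06] F [-0.6 -0.3 -4. ]
```

```bash
python3 -m crank '[{"linear":[0,-0.03,0.05],"rot":[0.05,-0.13,0],"hand":0},{"linear":[0,-0.05,0.1],"rot":[0.1,-0.25,0],"hand":0},{"linear":[0,-0.1,0.1],"rot":[0.1,-0.25,0],"hand":0},{"linear":[0,-0.15,0.1],"rot":[0.1,-0.25,0],"hand":0},{"linear":[0,-0.2,0.1],"rot":[0.1,-0.25,0],"hand":0},{"linear":[0,-0.2,0.1],"rot":[0.05,-0.13,0],"hand":0},{"linear":[0.05,-0.2,0.1],"rot":[0,0,0],"hand":0},{"linear":[0.05,-0.15,0.05],"rot":[0,0,0],"hand":0},{"linear":[0,-0.1,0],"rot":[0,0,0],"hand":0},{"linear":[0,0,0],"rot":[0,0,0],"hand":0}]'
python3 go.py .40 .0 .2 -69.3
python3 rim.py; python3 tilt.py
```

```text
clock: 58.4
tool_pos: [0.3836, 0.0894, 0.1039]
orientation: [-177.7, 82.6, 22.7]
force: [-0.4, 0.3, -4.9]
opening: 0.022
clk 58.4 pos [0.3836 0.0894 0.1039] lin [ 0.27 -1.49  1.6 ] rot [-0.57  1.36  0.06] F [-0.4  0.3 -4.9] op 0.022 J [ 45.  -5. -50.   5. -38.  62.]
n 1974 917
-0.09 96 zmin -0.0007 zmax 0.1025
-0.07 106 zmin -0.0039 zmax 0.0832
-0.05 114 zmin -0.007 zmax 0.0795
-0.03 101 zmin -0.0077 zmax 0.0714
-0.01 110 zmin -0.0117 zmax 0.0733
0.01 106 zmin -0.014 zmax 0.0665
0.03 119 zmin -0.0179 zmax 0.0686
0.05 116 zmin -0.0187 zmax 0.0675
0.07 46 zmin 0.0004 zmax 0.0645
a range [-0.09  0.08]
11862 [0.4662 0.1466 0.0866] slopes deg [-45.21 -39.67]
7220 [0.4732 0.099  0.0981] slopes deg [-54.09  12.46]
moment [-0.51  0.85  0.01] F [-0.9  1.  -4.2]
```

```bash
python3 -c "
from h import *
save(shot('wrist'),'w22.png')
s=shot('scene');cv2.imwrite('pics/s22.png',cv2.resize(s['image'][150:300,270:470,::-1],None,fx=4,fy=4,interpolation=cv2.INTER_CUBIC))"
python3 -m crank '[{"linear":[0,0,0],"rot":[0,0,0],"hand":0},{"linear":[0,0,0],"rot":[0,0,0],"hand":0}]'
python3 rim.py
```

```text
clock: 58.85
tool_pos: [0.3837, 0.0906, 0.1037]
orientation: [-177.9, 82.7, 22.6]
force: [0.2, -0.2, -4.4]
opening: 0.0219
n 1970 918
-0.09 93 zmin -0.0009 zmax 0.0887
-0.07 116 zmin -0.0016 zmax 0.0827
-0.05 106 zmin -0.0049 zmax 0.0783
-0.03 105 zmin -0.0087 zmax 0.0686
-0.01 109 zmin -0.0115 zmax 0.071
0.01 107 zmin -0.0141 zmax 0.0653
0.03 116 zmin -0.0155 zmax 0.0707
0.05 118 zmin -0.0193 zmax 0.0656
0.07 46 zmin 0.0057 zmax 0.0651
a range [-0.09  0.08]
```

View pics/s22.png

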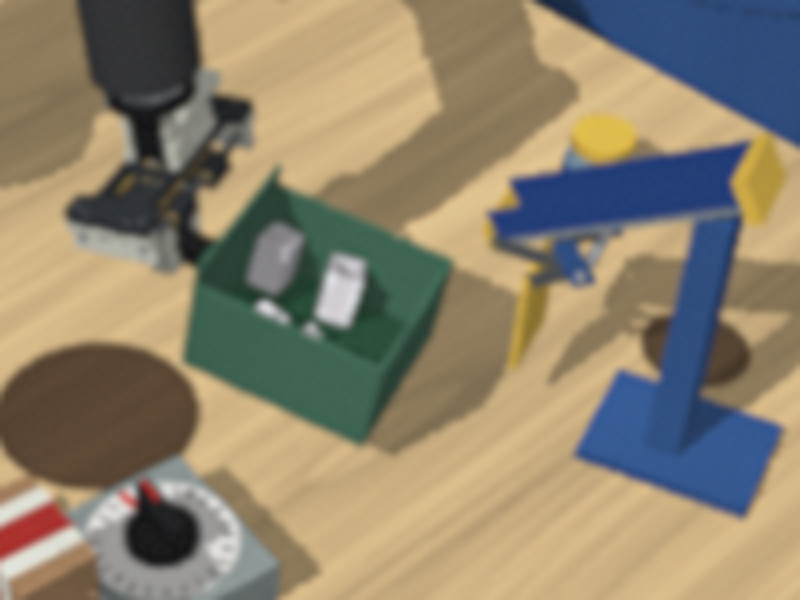

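View pics/w22.png

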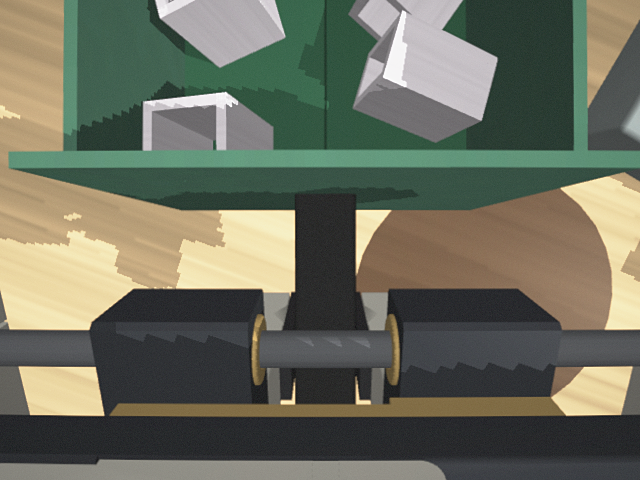

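```bash
cat > rr.py <<'E'
from h import *
s=shot('wrist');hsv=cv2.cvtColor(s['image'],cv2.COLOR_RGB2HSV)
P,ok=cloud(s)
c=s['image'][100:290,270:380].astype(int)
# top edge of handle: first dark row
col=s['image'][100:290,315:340].astype(int).sum(2).mean(1)
gr=((hsv[100:290,315:340,0]>60)&(hsv[100:290,315:340,0]<95)&(hsv[100:290,315:340,1]>80)).mean(1)
r=np.where(gr>.5)[0]+100
b=hsv[100:260,315:340,2].mean(1)
k=np.argmax(b)+100
print('brightest rim row',k,'last green row',r.max(),'rim pt',dep(s,327,k).round(4))
o=monitor.get_obs();print('clk',round(o['clock'],2),o['tool_pos'].round(4),'F',o['force'].round(1),'M',o['moment'].round(2))
E
python3 rr.py
python3 -m crank '[{"linear":[0,0,0],"rot":[0,0,0],"hand":0},{"linear":[0,0,0],"rot":[0,0,0],"hand":0},{"linear":[0,0,0],"rot":[0,0,0],"hand":0},{"linear":[0,0,0],"rot":[0,0,0],"hand":0},{"linear":[0,0,0],"rot":[0,0,0],"hand":0},{"linear":[0,0,0],"rot":[0,0,0],"hand":0}]'
python3 rr.py
```

```text
brightest rim row 165 last green row 187 rim pt [0.4379 0.11   0.1735]
clk 58.95 [0.3837 0.0905 0.1037] F [-1.  -0.3 -4.4] M [-0.43  0.92 -0.03]
clock: 59.7
tool_pos: [0.3837, 0.0906, 0.1037]
orientation: [-177.9, 82.7, 22.6]
force: [-0.2, 0.6, -4.2]
opening: 0.0219
brightest rim row 165 last green row 187 rim pt [0.4378 0.11   0.1743]
clk 59.75 [0.3837 0.0906 0.1037] F [-0.6  0.2 -4.5] M [-0.5   0.91 -0.03]
```

```bash
python3 -m crank '[{"linear":[0,0,0.02],"rot":[0,0,0],"hand":0},{"linear":[0,0,0.04],"rot":[0,0,0],"hand":0},{"linear":[0,0,0.06],"rot":[0,0,0],"hand":0},{"linear":[0,0,0.08],"rot":[0,0,0],"hand":0},{"linear":[0,0,0.1],"rot":[0,0,0],"hand":0},{"linear":[0,0,0.12],"rot":[0,0,0],"hand":0},{"linear":[0,0,0.12],"rot":[0,0,0],"hand":0},{"linear":[0,0,0.12],"rot":[0,0,0],"hand":0},{"linear":[0,0,0.12],"rot":[0,0,0],"hand":0},{"linear":[0,0,0.12],"rot":[0,0,0],"hand":0},{"linear":[0,0,0.12],"rot":[0,0,0],"hand":0},{"linear":[0,0,0.1],"rot":[0,0,0],"hand":0},{"linear":[0,0,0.08],"rot":[0,0,0],"hand":0},{"linear":[0,0,0.05],"rot":[0,0,0],"hand":0},{"linear":[0,0,0.02],"rot":[0,0,0],"hand":0},{"linear":[0,0,0],"rot":[0,0,0],"hand":0}]'
python3 rr.py; python3 rim.py
```

```text
clock: 61.75
tool_pos: [0.3835, 0.0905, 0.1856]
orientation: [-177.6, 82.7, 22.9]
force: [0.6, 0.0, -3.7]
opening: 0.0219
brightest rim row 165 last green row 187 rim pt [0.4376 0.1099 0.2565]
clk 61.8 [0.3834 0.0904 0.1855] F [-0.3  0.1 -4.2] M [-0.49  0.89 -0.05]
n 2163 1040
-0.09 112 zmin -0.0015 zmax 0.1044
-0.07 127 zmin -0.0041 zmax 0.0839
-0.05 128 zmin -0.008 zmax 0.081
-0.03 108 zmin -0.0089 zmax 0.0662
-0.01 126 zmin -0.0119 zmax 0.0722
0.01 118 zmin -0.0134 zmax 0.0667
0.03 134 zmin -0.0168 zmax 0.0678
0.05 131 zmin -0.0189 zmax 0.067
0.07 55 zmin 0.0012 zmax 0.065
a range [-0.089  0.079]
```

```bash
python3 -m crank '[{"linear":[0,0,0.02],"rot":[0.01,-0.02,0],"hand":0},{"linear":[0,0,0.04],"rot":[0.02,-0.04,0],"hand":0},{"linear":[0,0,0.06],"rot":[0.02,-0.06,0],"hand":0},{"linear":[0,0,0.06],"rot":[0.03,-0.08,0],"hand":0},{"linear":[0,0,0.06],"rot":[0.03,-0.08,0],"hand":0},{"linear":[0,0,0.06],"rot":[0.03,-0.08,0],"hand":0},{"linear":[0,0,0.06],"rot":[0.03,-0.08,0],"hand":0},{"linear":[0,0,0.06],"rot":[0.03,-0.08,0],"hand":0},{"linear":[0,0,0.06],"rot":[0.03,-0.08,0],"hand":0},{"linear":[0,0,0.06],"rot":[0.03,-0.08,0],"hand":0},{"linear":[0,0,0.06],"rot":[0.03,-0.08,0],"hand":0},{"linear":[0,0,0.06],"rot":[0.03,-0.08,0],"hand":0},{"linear":[0,0,0.06],"rot":[0.03,-0.08,0],"hand":0},{"linear":[0,0,0.06],"rot":[0.03,-0.08,0],"hand":0},{"linear":[0,0,0.06],"rot":[0.03,-0.08,0],"hand":0},{"linear":[0,0,0.06],"rot":[0.03,-0.08,0],"hand":0},{"linear":[0,0,0.04],"rot":[0.02,-0.06,0],"hand":0},{"linear":[0,0,0.02],"rot":[0.01,-0.03,0],"hand":0},{"linear":[0,0,0],"rot":[0,0,0],"hand":0}]'
python3 rr.py; python3 rim.py; python3 go.py .423 -.361 .24 -97.4
```

```text
clock: 64.22
tool_pos: [0.3828, 0.0901, 0.2469]
orientation: [-178.7, 75.5, 21.8]
force: [-0.0, -0.4, -4.7]
opening: 0.0217
brightest rim row 165 last green row 191 rim pt [0.4285 0.1063 0.3233]
clk 64.28 [0.3828 0.09   0.2468] F [ 0.5 -0.6 -3.8] M [-0.63  1.48  0.02]
n 2452 1185
-0.09 143 zmin 0.006 zmax 0.1015
-0.07 143 zmin 0.0043 zmax 0.0917
-0.05 134 zmin 0.0063 zmax 0.0909
-0.03 133 zmin 0.0062 zmax 0.0878
-0.01 142 zmin 0.0042 zmax 0.0911
0.01 143 zmin 0.0061 zmax 0.0908
0.03 140 zmin 0.0034 zmax 0.0889
0.05 143 zmin 0.005 zmax 0.0897
0.07 59 zmin 0.0081 zmax 0.0914
a range [-0.091  0.076]
clk 64.33 pos [0.3828 0.09   0.2468] lin [ 0.67 -7.52 -0.11] rot [-0.4   2.89 -5.55] F [-0.3  1.2 -4.9] op 0.0218 J [ 50. -20. -42.   8. -55.  57.]
```

```bash
python3 -m crank '[{"linear":[0.01,-0.05,0],"rot":[0,0,-0.04],"hand":0},{"linear":[0.02,-0.1,0],"rot":[0,0,-0.08],"hand":0},{"linear":[0.03,-0.15,0],"rot":[0,0,-0.12],"hand":0},{"linear":[0.03,-0.2,0],"rot":[0,0,-0.16],"hand":0},{"linear":[0.03,-0.25,0],"rot":[0,0,-0.2],"hand":0},{"linear":[0.03,-0.3,0],"rot":[0,0,-0.24],"hand":0},{"linear":[0.03,-0.35,0],"rot":[0,0,-0.24],"hand":0},{"linear":[0.03,-0.4,0],"rot":[0,0,-0.24],"hand":0},{"linear":[0.03,-0.4,0],"rot":[0,0,-0.24],"hand":0},{"linear":[0.03,-0.4,0],"rot":[0,0,-0.24],"hand":0},{"linear":[0.03,-0.4,0],"rot":[0,0,-0.24],"hand":0},{"linear":[0.03,-0.35,0],"rot":[0,0,-0.24],"hand":0},{"linear":[0.03,-0.3,0],"rot":[0,0,-0.24],"hand":0},{"linear":[0.03,-0.25,0],"rot":[0,0,-0.2],"hand":0},{"linear":[0.03,-0.2,0],"rot":[0,0,-0.16],"hand":0},{"linear":[0.02,-0.15,0],"rot":[0,0,-0.12],"hand":0},{"linear":[0.02,-0.1,0],"rot":[0,0,-0.08],"hand":0},{"linear":[0.01,-0.05,0],"rot":[0,0,-0.04],"hand":0},{"linear":[0,0,0],"rot":[0,0,0],"hand":0}]'
python3 rr.py; python3 rim.py; python3 go.py .423 -.361 .24 -97.4
```

```text
clock: 66.7
tool_pos: [0.4083, -0.195, 0.2461]
orientation: [-179.5, 75.7, 4.0]
force: [-0.3, 0.9, -5.2]
opening: 0.0214
brightest rim row 160 last green row 187 rim pt [ 0.4584 -0.1925  0.3213]
clk 66.75 [ 0.4083 -0.1949  0.2461] F [-0.4  0.3 -4.2] M [0.02 1.63 0.05]
n 3128 850
-0.09 81 zmin 0.008 zmax 0.102
-0.07 97 zmin 0.0073 zmax 0.0918
-0.05 98 zmin 0.0086 zmax 0.0886
-0.03 96 zmin 0.0046 zmax 0.0889
-0.01 98 zmin 0.0026 zmax 0.0813
0.01 96 zmin 0.0001 zmax 0.0813
0.03 98 zmin 0.0009 zmax 0.08
0.05 97 zmin -0.0009 zmax 0.0779
0.07 88 zmin 0.0034 zmax 0.084
a range [-0.092  0.08 ]
clk 66.8 pos [ 0.4084 -0.1948  0.2462] lin [ 0.24 -2.77 -0.1 ] rot [ 0.07  2.86 -2.18] F [-0.4  0.6 -4.5] op 0.0223 J [ -2. -10. -32.  -2. -54.  96.]
```

```bash
python3 -m crank '[{"linear":[0.01,-0.05,0],"rot":[0,0,-0.04],"hand":0},{"linear":[0.02,-0.1,0],"rot":[0,0,-0.08],"hand":0},{"linear":[0.03,-0.15,0],"rot":[0,0,-0.12],"hand":0},{"linear":[0.03,-0.2,0],"rot":[0,0,-0.16],"hand":0},{"linear":[0.03,-0.22,0],"rot":[0,0,-0.19],"hand":0},{"linear":[0.03,-0.22,0],"rot":[0,0,-0.19],"hand":0},{"linear":[0.03,-0.22,0],"rot":[0,0,-0.19],"hand":0},{"linear":[0.03,-0.22,0],"rot":[0,0,-0.19],"hand":0},{"linear":[0.03,-0.22,0],"rot":[0,0,-0.19],"hand":0},{"linear":[0.03,-0.22,0],"rot":[0,0,-0.19],"hand":0},{"linear":[0.03,-0.22,0],"rot":[0,0,-0.19],"hand":0},{"linear":[0.02,-0.2,0],"rot":[0,0,-0.16],"hand":0},{"linear":[0.02,-0.15,0],"rot":[0,0,-0.12],"hand":0},{"linear":[0.01,-0.1,0],"rot":[0,0,-0.08],"hand":0},{"linear":[0,-0.05,0],"rot":[0,0,-0.04],"hand":0},{"linear":[0,0,0],"rot":[0,0,0],"hand":0}]'
python3 rr.py; python3 rim.py; python3 go.py .429 -.357 .24 -97.4
python3 -c "
from h import *
save(shot('wrist'),'w23.png');save(shot('scene'),'s23.png')"
```

```text
clock: 68.8
tool_pos: [0.4309, -0.3583, 0.2457]
orientation: [-179.6, 75.8, -7.4]
force: [0.1, -0.6, -4.0]
opening: 0.0217
brightest rim row 160 last green row 191 rim pt [ 0.4804 -0.3657  0.3211]
clk 68.85 [ 0.4309 -0.3582  0.2457] F [-0.3  0.1 -4.6] M [0.21 1.59 0.06]
n 3247 352
-0.09 20 zmin 0.0714 zmax 0.1066
-0.07 31 zmin 0.0295 zmax 0.0919
-0.05 39 zmin 0.028 zmax 0.0914
-0.03 32 zmin 0.0287 zmax 0.0898
-0.01 31 zmin 0.022 zmax 0.0866
0.01 40 zmin 0.0155 zmax 0.0849
0.03 39 zmin 0.0114 zmax 0.0861
0.05 36 zmin 0.014 zmax 0.0834
0.07 83 zmin 0.0012 zmax 0.0818
a range [-0.093  0.08 ]
clk 68.9 pos [ 0.4309 -0.3581  0.2458] lin [-0.03  0.02 -0.1 ] rot [0.35 2.82 0.07] F [-0.5 -0.6 -4.3] op 0.0217 J [-22.   2. -20.  -5. -54. 107.]
```

View pics/s23.png

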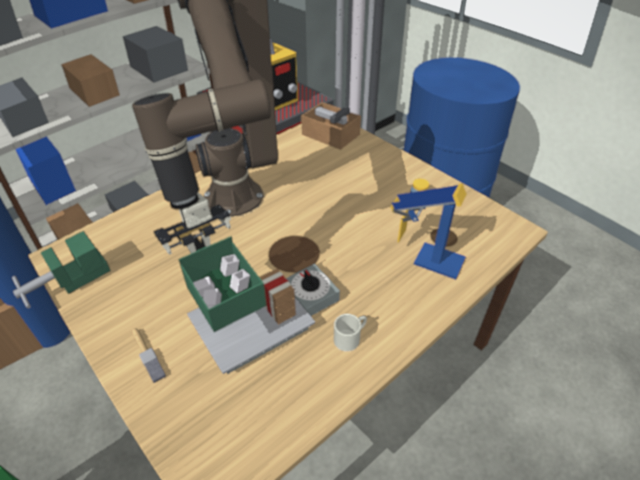

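View pics/w23.png

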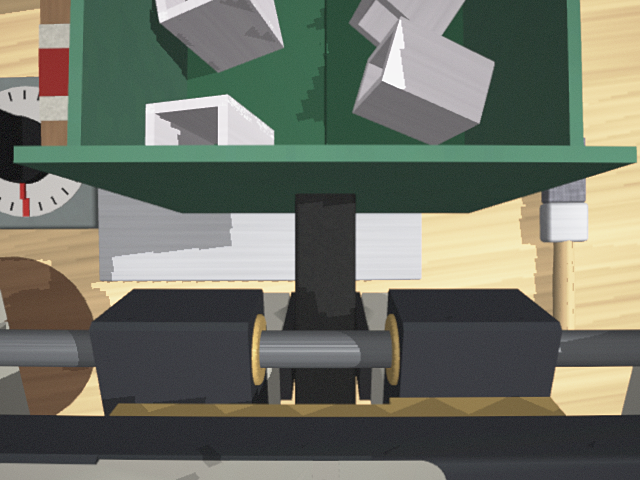

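```bash
cat > panpos.py <<'E'
from h import *
import sys
s=shot(sys.argv[1]);P,ok=cloud(s);hsv=cv2.cvtColor(s['image'],cv2.COLOR_RGB2HSV)
c=np.array([.5514,-.3119]);t=np.radians(-7.4);d=np.array([np.cos(t),np.sin(t)]);n=np.array([-d[1],d[0]])
m=ok&(hsv[...,0]>60)&(hsv[...,0]<95)&(hsv[...,1]>80)&(P[...,0]<.8)&(P[...,0]>.3)&(P[...,1]>-.55)&(P[...,1]<-.2)
zm=np.percentile(P[m][:,2],99);q=P[m]
a=(q[:,:2]-c)@d;b=(q[:,:2]-c)@n
print('z',np.percentile(q[:,2],[1,99]).round(3),'x',np.percentile(a,[.5,99.5]).round(4),'y',np.percentile(b,[.5,99.5]).round(4),len(q))
E
python3 panpos.py top; python3 panpos.py scene
python3 -m crank '[{"linear":[0,0,-0.02],"rot":[0,-0.02,0],"hand":0},{"linear":[0,0,-0.04],"rot":[0,-0.04,0],"hand":0},{"linear":[0,0,-0.06],"rot":[-0.01,-0.05,0],"hand":0},{"linear":[0,0,-0.08],"rot":[-0.01,-0.05,0],"hand":0},{"linear":[0,0,-0.1],"rot":[-0.01,-0.05,0],"hand":0},{"linear":[0,0,-0.12],"rot":[-0.01,-0.05,0],"hand":0},{"linear":[0,0,-0.14],"rot":[-0.01,-0.05,0],"hand":0},{"linear":[0,0,-0.15],"rot":[-0.01,-0.05,0],"hand":0},{"linear":[0,0,-0.15],"rot":[-0.01,-0.05,0],"hand":0},{"linear":[0,0,-0.15],"rot":[-0.01,-0.05,0],"hand":0},{"linear":[0,0,-0.15],"rot":[0,-0.05,0],"hand":0},{"linear":[0,0,-0.15],"rot":[0,-0.04,0],"hand":0},{"linear":[0,0,-0.13],"rot":[0,-0.03,0],"hand":0},{"linear":[0,0,-0.11],"rot":[0,-0.02,0],"hand":0},{"linear":[0,0,-0.09],"rot":[0,0,0],"hand":0},{"linear":[0,0,-0.07],"rot":[0,0,0],"hand":0},{"linear":[0,0,-0.05],"rot":[0,0,0],"hand":0},{"linear":[0,0,-0.03],"rot":[0,0,0],"hand":0},{"linear":[0,0,-0.01],"rot":[0,0,0],"hand":0},{"linear":[0,0,0],"rot":[0,0,0],"hand":0}]'
python3 rr.py; python3 rim.py; python3 go.py .429 -.357 .078 -97.4;python3 panpos.py top;python3 panpos.py scene
```

```text
z [0.207 0.323] x [-0.0662  0.1018] y [-0.1355  0.0156] 2988
z [0.209 0.317] x [-0.0667  0.1071] y [-0.1395  0.0085] 3256
clock: 71.6
tool_pos: [0.431, -0.3579, 0.1301]
orientation: [-179.7, 72.5, -7.4]
force: [-0.8, 0.5, -4.3]
opening: 0.0219
brightest rim row 160 last green row 183 rim pt [ 0.4763 -0.3647  0.208 ]
clk 71.65 [ 0.4311 -0.3579  0.1301] F [-0.3 -0.6 -4.8] M [ 0.17  1.84 -0.02]
n 2848 296
-0.09 16 zmin 0.0432 zmax 0.1109
-0.07 26 zmin 0.0341 zmax 0.0952
-0.05 32 zmin 0.0299 zmax 0.0954
-0.03 29 zmin 0.032 zmax 0.0982
-0.01 25 zmin 0.029 zmax 0.0908
0.01 27 zmin 0.0242 zmax 0.0916
0.03 29 zmin 0.0315 zmax 0.0971
0.05 27 zmin 0.0328 zmax 0.0913
0.07 76 zmin 0.0159 zmax 0.0957
a range [-0.094  0.079]
clk 71.7 pos [ 0.4311 -0.3579  0.1301] lin [-0.03  0.02 -0.87] rot [0.44 3.47 0.07] F [-0.1 -0.6 -4.6] op 0.0215 J [-23.   7. -30.  -8. -36. 111.]
z [0.1  0.21] x [-0.0682  0.0991] y [-0.1354  0.0159] 2462
z [0.104 0.205] x [-0.0678  0.106 ] y [-0.1392  0.0084] 2859
```

```bash
python3 -m crank '[{"linear":[0,0,-0.02],"rot":[0,0,0],"hand":0},{"linear":[0,0,-0.05],"rot":[0,0,0],"hand":0},{"linear":[0,0,-0.08],"rot":[0,0,0],"hand":0},{"linear":[0,0,-0.1],"rot":[0,0,0],"hand":0},{"linear":[0,0,-0.1],"rot":[0,0,0],"hand":0},{"linear":[0,0,-0.1],"rot":[0,0,0],"hand":0},{"linear":[0,0,-0.1],"rot":[0,0,0],"hand":0},{"linear":[0,0,-0.08],"rot":[0,0,0],"hand":0},{"linear":[0,0,-0.05],"rot":[0,0,0],"hand":0},{"linear":[0,0,-0.02],"rot":[0,0,0],"hand":0}]'
python3 rr.py; python3 panpos.py scene; python3 rim.py
```

```text
clock: 73.05
tool_pos: [0.431, -0.358, 0.0848]
orientation: [-179.7, 72.6, -7.4]
force: [-0.6, 0.6, -2.4]
opening: 0.0213
brightest rim row 158 last green row 191 rim pt [ 0.4772 -0.3648  0.161 ]
clk 73.1 [ 0.431  -0.3579  0.0848] F [-0.7  0.2 -3.5] M [0.17 1.75 0.02]
z [0.057 0.159] x [-0.0673  0.1056] y [-0.1396  0.008 ] 2666
n 2659 265
-0.09 13 zmin 0.0517 zmax 0.106
-0.07 28 zmin 0.0363 zmax 0.0942
-0.05 30 zmin 0.0387 zmax 0.0958
-0.03 23 zmin 0.029 zmax 0.0958
-0.01 21 zmin 0.0324 zmax 0.0899
0.01 26 zmin 0.0308 zmax 0.0926
0.03 25 zmin 0.0329 zmax 0.0939
0.05 27 zmin 0.0305 zmax 0.0913
0.07 67 zmin 0.0157 zmax 0.0917
a range [-0.093  0.079]
```

```bash
python3 -m crank '[{"linear":[0,0,-0.04],"rot":[0,0,0],"hand":0},{"linear":[0,0,-0.04],"rot":[0,0,0],"hand":0}]'; python3 -m crank '[{"linear":[0,0,-0.04],"rot":[0,0,0],"hand":0}]';  python3 -m crank '[{"linear":[0,0,-0.04],"rot":[0,0,0],"hand":0}]'; python3 rr.py
```

```text
clock: 73.45
tool_pos: [0.4307, -0.3581, 0.0837]
orientation: [-179.9, 72.4, -7.5]
force: [-15.8, 11.2, 27.7]
opening: 0.0219
clock: 73.58
tool_pos: [0.4306, -0.3581, 0.0837]
orientation: [-180.0, 72.3, -7.6]
force: [-12.5, 10.5, 23.2]
opening: 0.0217
clock: 73.7
tool_pos: [0.4306, -0.3581, 0.0836]
orientation: [179.9, 72.2, -7.7]
force: [-13.5, 8.4, 21.1]
opening: 0.0214
brightest rim row 160 last green row 182 rim pt [ 0.4753 -0.3645  0.1624]
clk 73.75 [ 0.4306 -0.3581  0.0836] F [-12.4   9.7  20.9] M [2.99 2.6  0.73]
```

```bash
python3 -m crank '[{"linear":[0,0,0],"rot":[0,0,0],"hand":0},{"linear":[0,0,0],"rot":[0,0,0],"hand":0}]'; python3 panpos.py scene; python3 -m crank '[{"linear":[0,0,0],"rot":[0,0,0],"hand":0.3},{"linear":[0,0,0],"rot":[0,0,0],"hand":0.6},{"linear":[0,0,0],"rot":[0,0,0],"hand":1},{"linear":[0,0,0],"rot":[0,0,0],"hand":1},{"linear":[0,0,0],"rot":[0,0,0],"hand":1},{"linear":[0,0,0],"rot":[0,0,0],"hand":1}]'; python3 rr.py; python3 panpos.py scene
python3 -c "
from h import *
save(shot('wrist'),'w24.png')"
```

```text
clock: 74.0
tool_pos: [0.431, -0.3583, 0.0849]
orientation: [179.8, 72.0, -7.8]
force: [-0.4, -0.6, -5.1]
opening: 0.0219
z [0.057 0.159] x [-0.0676  0.1056] y [-0.1395  0.0082] 2667
clock: 74.8
tool_pos: [0.4335, -0.3597, 0.0862]
orientation: [179.4, 71.8, -8.1]
force: [-0.9, -0.6, 0.1]
opening: 0.0707
brightest rim row 168 last green row 200 rim pt [ 0.4765 -0.3656  0.1626]
clk 74.85 [ 0.4335 -0.3597  0.0862] F [0.6 0.  0.3] M [0.16 1.04 0.02]
z [0.057 0.159] x [-0.0679  0.1058] y [-0.1397  0.0081] 2675
```

View pics/w24.png

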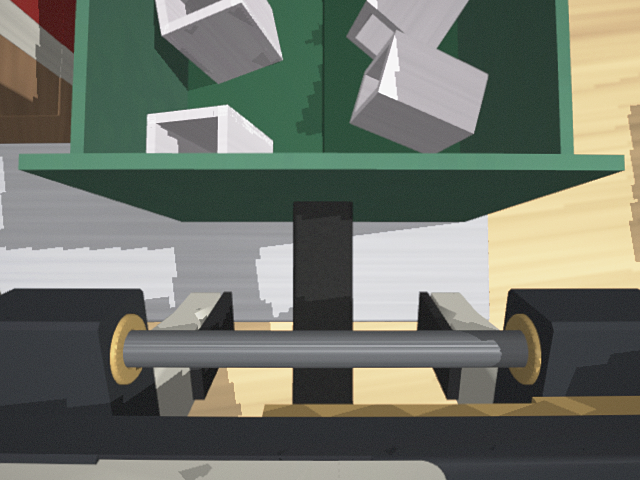

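```bash
python3 -m crank '[{"linear":[-0.05,0.01,0.1],"rot":[0,0,0],"hand":1},{"linear":[-0.1,0.02,0.2],"rot":[0,0,0],"hand":1},{"linear":[-0.15,0.02,0.35],"rot":[0,0,0],"hand":1},{"linear":[-0.15,0.02,0.5],"rot":[0,0,0],"hand":1},{"linear":[-0.1,0.1,0.6],"rot":[0,0,0],"hand":1},{"linear":[0,0.2,0.6],"rot":[0,0,0],"hand":1},{"linear":[0,0.3,0.6],"rot":[0,0.3,0],"hand":1},{"linear":[0,0.5,0.4],"rot":[0,0.5,0],"hand":1},{"linear":[0,0.6,0],"rot":[0,0.5,0],"hand":1},{"linear":[0,0.7,0],"rot":[0,0.5,0],"hand":1},{"linear":[0,0.7,0],"rot":[0,0.5,0],"hand":1},{"linear":[0,0.7,0],"rot":[0,0.5,0],"hand":1},{"linear":[0,0.6,0],"rot":[0,0.3,0],"hand":1},{"linear":[0,0.4,0],"rot":[0,0,0],"hand":1},{"linear":[0,0.1,0],"rot":[0,0,0],"hand":1},{"linear":[0,0,0],"rot":[0,0,0],"hand":1},{"linear":[0,0,0],"rot":[0,0,0],"hand":1}]'
python3 -c "
from h import *
print(jaw())
s=shot('scene');cv2.imwrite('pics/s25.png',cv2.resize(s['image'][200:390,120:400,::-1],None,fx=2.8,fy=2.8,interpolation=cv2.INTER_CUBIC))
s=shot('top');save(s,'t25.png')"; python3 panpos.py top; python3 panpos.py scene
```

```text
clock: 77.08
tool_pos: [0.3889, -0.0559, 0.3081]
orientation: [144.8, 85.8, -42.8]
force: [0.1, -0.7, -0.5]
opening: 0.0874
(array([ 0.3889, -0.0559,  0.3081]), array([ 0.053, -0.049, -0.997]), np.float64(-97.63), array([ 25.3, -13. , -27.1,   4. , -74.4,  56.1]), array([ 0.1, -0.7, -0.5]), 0.0874)
z [0.053 0.163] x [-0.0678  0.0992] y [-0.1345  0.0176] 2263
z [0.056 0.158] x [-0.0677  0.1059] y [-0.1384  0.0097] 2654
```

View pics/s25.png

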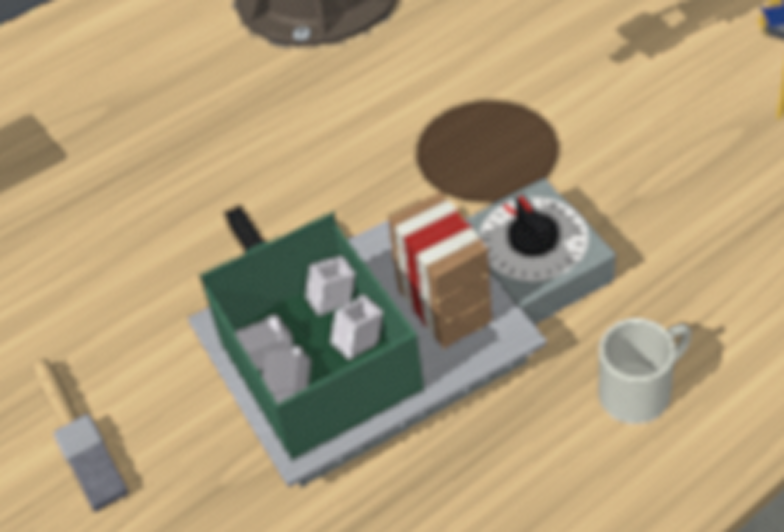

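View pics/t25.png

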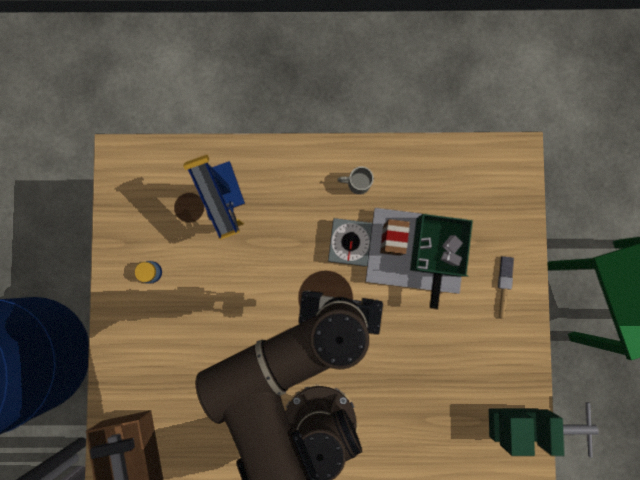

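```bash
python3 - <<'E'
from h import *
from knob import knob
from col import col
s=shot('top');knob(s);col(s,.167)
P,ok=cloud(s);c=np.array([.5514,-.3119]);t=np.radians(-7.4);d=np.array([np.cos(t),np.sin(t)]);n=np.array([-d[1],d[0]])
for s,nm in((s,'top'),(shot('scene'),'scene')):
    P,ok=cloud(s);a=(P[...,:2]-c)@d;b=(P[...,:2]-c)@n;z=P[...,2]
    for x0,x1 in[(-.072,-.062),(-.05,-.03),(0,.03),(.05,.08),(.09,.107)]:
        L=ok&(a>x0)&(a<x1)&(b>.004)&(b<.018)&(z>.05)&(z<.25);Rr=ok&(a>x0)&(a<x1)&(b<-.128)&(b>-.142)&(z>.05)&(z<.25)
        print(nm,x0,'Lz',np.percentile(z[L],95).round(4) if L.sum() else None,'Rz',np.percentile(z[Rr],95).round(4) if Rr.sum() else None)
    h=ok&(a<-.09)&(a>-.17)&(abs(b+.06)<.015)&(z>.08)
    A=np.c_[a[h],np.ones(h.sum())];k=np.linalg.lstsq(A,z[h],rcond=None)[0];print('handle z',np.median(z[h]),'pitch',np.degrees(k[0]))
E
```

```text
bar 75 [576.3 -97.7] [13.9 48.2] 82.9 z 0.094
red 16 [350.6 244.6] [ 0.5669 -0.0992  0.0942] [[0.556, -0.101, 0.089], [0.576, -0.096, 0.099]]
red 10 [348.5 254.5] [ 0.538  -0.0939  0.0554] [[0.528, -0.096, 0.047], [0.547, -0.092, 0.06]]
dial 575.803955078125 -94.88796997070312 49.845672607421875 0.051588509020169204
col [ 584.7 -227.8] [63.2 95.3] 82.4 0.1673
top -0.072 Lz 0.1639 Rz 0.1658
top -0.05 Lz 0.1439 Rz 0.1416
top 0 Lz 0.1451 Rz 0.1426
top 0.05 Lz 0.1447 Rz 0.1414
top 0.09 Lz 0.1442 Rz 0.1426
handle z 0.11332978868726706 pitch 1.5480806366571096
scene -0.072 Lz 0.1621 Rz 0.1619
scene -0.05 Lz 0.143 Rz 0.1448
scene 0 Lz 0.1423 Rz 0.144
scene 0.05 Lz 0.1421 Rz 0.1442
scene 0.09 Lz 0.1423 Rz 0.1421
handle z 0.11340261349828906 pitch 1.7756563012901387
```

```bash
python3 -c "
from plant import ticket
print(ticket.close_job())"
```

```text
the job is handed in; nothing more can be done
None
```

The repair kit is made up on the scale, in the order you asked, and the job was handed in at about 77 s of the 210 s allowed.

**Last checks**
- **Knob:** I set it to zero while the scale was empty, with the pointer and the red mark on the same image column. A last look from the top camera still read the bar at 82.9°, against 82.5° when set.
- **Column:** the three cartons stand in one upright column. Its top is at 0.167 m, as expected. Close up, each layer was within about 1 mm and 0.2° of the first.
- **Pieces:** all four tube pieces slid into the pan and the chute is empty. No pieces are on the bench, and the fingers only touched the pan's handle.
- **Pan:** it stands level on the platform with its rim at 0.142–0.145 m, about 40 mm clear of the column. The handle-top fit showed a 1.5–1.8° slope; I trusted the rim, which was level.
- **Mug, tin and brush:** they look unmoved in the top view; I did not measure them.

**What went less well**
- **Slipping grip:** the pan's handle slipped in the fingers by about 7° when the pieces landed, 7° more when I tilted the gripper to correct it, and about 3° on the way to the scale. I moved slowly after that and levelled the pan before setting it down. No piece was lost.
- **Placing forces:** setting the first carton down peaked at about 47 N on the wrist and the pan at about 28 N, well under the 120 N limit. The load was taken through the held objects, not the gripper's body.
- **Chute lip:** it was about 13 mm further back than I first measured from above. I noticed when the pan touched the paddle and pushed from there.

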